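# Set up the folding sign-in screen on its over-centre prop leg

## Task

Put up the sign-in screen that lies folded flat on the desk, so that it faces the left-hand end of the desk where the pupils come. Tip it up by its pull bar until it leans back on its stop, swing the spring-loaded prop leg out from its back past its over-centre until it snaps out and locks, then bring the screen back down gently until it stands on the leg. Do not let the screen slam or drop, and leave the water bottle, the power bank and the phone where they are, the bottle standing.

Things in the scene. Friction and masses are not known exactly. Their poses are not given: they have to be found in the camera images.
- stand_base: Grey steel base plate of the folding stand, 185 x 230 mm (its x, its y), 10 mm high, fixed to the desk. Origin: centre of its underside, on the desk top. Its +x points from the pull-bar side (to the robot's right) to the hinge side (to the robot's left), its y runs along the hinge line, z up. Place and yaw (1.3 to 2.0 rad) differ each time. Folded, the stand is 75 mm high.
- stand_hinge (a point): Middle of the screen's hinge line, at base x = +85 mm, 62 mm above the desk; the hinge line runs along the base's y.
- pull_bar (a point): Middle of the straight steel pull bar on the screen's free edge: round, 12 mm thick, 76 mm long, parallel to the hinge line and 200 mm from it. 29 mm clear gap between bar and screen edge for a finger; 80 mm clear between its two arms. Folded, it is level with the hinge (62 mm above the desk), at the robot's right. It is fixed to the screen, may turn between the fingers; lifting takes 5 N.
- screen (a joint): Screen angle, rad: 0 folded flat on its rests, growing as the bar rises; 1.85 leaning back 16 deg past upright on its stop, where it stays by its weight. Below 1.57 it falls if let go. Standing on the locked leg: 0.88. Dark panel 157 mm (hinge to bar) x 220 x 11 mm, about 0.85 kg. Glass up when folded, to the robot's left when raised; its back with the leg then looks to the right.
- leg_pivot (a point): Pivot of the prop leg in a clevis on the screen's back, in the stand's middle plane: 140 mm from the hinge line along the screen, 32 mm off the plane through hinge line and pull bar, on the back side. It moves with the screen; its axis is parallel to the hinge line. A tension spring runs over it inside the leg's fork.
- leg_grip (a point): Point on the prop leg's flat steel part, 100 mm from the pivot. There the leg is 24 mm wide (along the hinge line) and 8 mm thick, free on both sides; the flat part runs from 74 to 111 mm from the pivot, then the rubber boot, as wide. Folded, 24 mm behind it is the screen's back plate, and the rest of the leg stands above it: a vertical tool does not fit: come tilted from the back side.
- leg_toe (a point): Centre of the round rubber toe (16 mm thick, 24 mm wide) at the end of the prop leg, 130 mm from the pivot.
- prop_leg (a joint): Leg angle from the screen's back, rad: 0 folded, toe near the hinge; 0.80 locked at its stop. It opens as the toe swings away from the back, to the robot's right. Below 0.49 (dead centre) its spring pulls it back to folded, above it throws it out and holds it. Leaving the fold takes 0.4 Nm (4 N at leg_grip), less towards dead centre. Pulling nearer the pivot tips the screen forward off its stop.
- toe_seat (a point): Rubber-faced seat on the base plate between two low ridges, where the toe comes to stand: the centre of the toe when it stands there (20 mm above the desk, base x = -43.5 mm).
- water_bottle_mid (a point): Half-way up a standing clear water bottle, 67 mm thick, 228 mm high, to the left of the stand (bystander).
- power_bank_mid (a point): Centre of a flat black power bank, 150 x 66 x 21 mm, lying on the desk left of the stand (bystander).
- phone_mid (a point): Centre of a phone, 162 x 80 x 10 mm, lying on the desk right of the stand (bystander).

How it is judged:
On the way, in this order (a step that is already met when the one before it is completed fails the run):
1. the screen is tipped up and leans back on its stop (value of joint screen above 1.78 rad), for 0.3 s.
2. the prop leg is past its over-centre and locked out, with the screen still up (value of joint prop_leg above 0.76 rad and value of joint screen above 1.1 rad), for 0.2 s.
At the end, for the whole second after the job is handed in: The prop leg is locked out (over 0.76 rad), its toe stands in its seat on the base (within 8 mm), the screen rests on it at 0.83 to 0.93 rad and is still; bottle, power bank and phone are within 30 mm of where they were, the bottle upright (value of joint screen between 0.83 and 0.93 rad and value of joint prop_leg above 0.76 rad and distance between leg_toe and toe_seat below 0.008 m and velocity of joint screen between -0.05 and 0.05 rad/s and distance of each of water_bottle_mid, power_bank_mid, phone_mid from where it was at the start of the episode below 0.03 m and angle between water_bottle_mid's own z axis and vertical below 0.2 rad); the robot touches nothing.
It fails at once if the screen was slammed or dropped (turned faster than 3 rad/s) (velocity of joint screen above 3 rad/s or velocity of joint screen below -3 rad/s).
It fails at once if the water bottle was knocked over (angle between water_bottle_mid's own z axis and vertical above 0.5 rad).
It fails at once if a bystander was pushed away (distance of any of water_bottle_mid, power_bank_mid, phone_mid from where it was at the start of the episode above 0.06 m).
It also fails if it takes over 72 s, if anything falls off the work surface, if the arm or the gripper's body presses on something with over 40 N, if the wrist force passes 120 N, or if a joint passes its speed limit or range.

## Robot

A 6-joint arm with a two-finger parallel gripper is mounted at the origin on a cart in front of the work surface, level with it; the furniture and walls round the work are solid. World frame = base frame: x ahead of the robot, y to its left, z up, the work surface at z = 0. Lengths are in m, angles in rad, forces in N, time in s.
With the tool pointing down it reaches from about 0.375 to 0.975 m from the base axis. Payload 3.8 kg.
Tool frame: the origin (TCP) lies midway between the tips of the shut fingers; the grasp point (between the pads) lies 19 mm behind it; z points along the fingers, y is the direction in which the jaws open and shut (so a half turn about z gives the same grasp; the last joint's range is limited). The gripper opens to 85 mm and grips with 20 to 120 N. Pads are 22 mm wide; open, the fingers measure 114 mm over their backs; the gripper's body (76 mm by 85 mm) begins 54 mm behind the grasp point. The pads swing forward as they close: fully open they stand 13 mm farther back than shut.
Start: joints at [-1.155, 0.264, 1.604, -0, 1.274, -0.037], TCP at [0.295, -0.607, 0.231] pointing down, gripper open.
Joint ranges: [-2.63, 2.63], [-0.94, 2.18], [0.31, 2.57], [-1.31, 4.45], [0, 2.66], [-2.55, 2.55]. Speed limits (rad/s): [2.57, 2.57, 3.14, 3.14, 3.14, 3.14].

## Interface

Orientations are given as a rotation vector (axis times angle).
In Python, from workcell import bot gives the robot as it stands.
- The arm moves only by the tool drive_tool, never from a script. Its argument "steps" is a list of rows, each a list of 2 entries, a list of its own where there are three numbers: the shift along the tool's x, y, z in mm, then the turn about the tool's z in degrees. In form: [[[dx, dy, dz], twist], ...]. A call has 1 to 8 rows; each row shifts and turns the commanded pose from where the row before left it, along the tool's axes as they then stand; what a row does not reach is not made up. A row lasts 1/12 s, in which the tool goes at most 41.7 mm and 7.16 degrees, less where a joint would pass 70% of its speed; a pose out of reach is approached as far as the arm can. A call is refused whole if a number of a shift passes 41.7 or a number of a turn 7.16, either way. A call with a gripper value outside its range is refused whole. "jaw" is the opening, from 0 (shut) to 1 (fully open), set as the call begins (left out, the last holds). The fingers move at their own pace and stop on an object; "force" is the grip in N (left out, the last holds). Time passes only in rows, so rows that do not move let the fingers close. It gives the time, the measured TCP pose, the force and the opening at its end, in the units of the state.
- bot.read_state(): the state, without advancing time (a new reading comes with each control period).
- bot.read_camera(name): name is "scene" or "top" or "wrist"; returns the picture (480x640x3 uint8, red, green, blue); there is no depth.
- bot.camera_info(name): a dict with "fx", "fy", "cx", "cy" (pixels), "D" ([k1, k2, p1, p2, k3] as OpenCV has them; the pictures are not rectified), "position" and "attitude" of the camera in the world. Camera axes: x right, y down, z forward; pixel columns grow to the right and rows downward; lengths in m; the calibration is good to about 2 mm. A picture is of the moment at which its call begins: read the wrist's pose just before it. camera_info takes no time and is no camera call; for the wrist camera it gives the pose at the moment of the call.
- bot.finish_job(): hands the job in, once; it reports no verdict.
The state is a dict: "time": time; "q": joint angles; "joint_vel": joint speeds; "joint_torque": joint torques, N m; "tool_pos": TCP position; "tcp_rot": TCP orientation; "wrist_force": force on the tool from outside, world axes, zero at the start; "torque": the same for the moment, N m; "width": opening from 0.0 (shut) to 1.0 (fully open).
Only numpy, scipy, OpenCV 4.12 (cv2) and the standard library are available. Lean on these libraries where they do the work, as an engineer would, in place of code of your own. Each camera call takes 0.05 s, during which the arm holds its last target.

## Working session

There is one attempt and no reset: what is moved stays moved. The work goes in short steps, Python scripts to look and compute and a tool call to move; the robot and the scene stay as the last step left them, time stands still between calls to the robot, and variables do not carry over. Pictures are saved under pics/ and viewed, and the job is handed in when it is done.

Besides the shell and the picture viewer there is one more tool, called after "Emit:" by a JSON object that holds its "method" and its "body". drive_tool: Moves the arm, as the interface text tells. Its arguments: {"type":"object","properties":{"steps":{"type":"array","items":{"type":"array"}},"jaw":{"type":"number"},"force":{"type":"number"}},"required":["steps"]}

```bash
ls -la; mkdir -p pics; python3 - <<'E'
from workcell import bot
import cv2,numpy as np
print(bot.read_state())
for n in ("scene","top","wrist"):
    print(n,bot.camera_info(n))
    im=bot.read_camera(n); cv2.imwrite(f"pics/{n}0.png",im[:,:,::-1])
E
```

```text
total 12
drwxr-xr-x  3 agent agent 4096 Dec  6 07:08 .
drwxr-xr-x 23 root  root  4096 Dec  6 07:08 ..
drwxr-xr-x  2 agent agent 4096 Dec  6 07:08 pics
{'time': 0.0, 'q': array([-1.15492440e+00,  2.64768585e-01,  1.60537509e+00, -5.48022901e-05,
        1.27369519e+00, -3.68937556e-02]), 'joint_vel': array([-6.48771084e-04, -1.56140426e-03, -9.60375060e-04,  1.04227821e-06,
        3.99378858e-04,  1.66889146e-04]), 'joint_torque': array([ 1.92803786e-04, -5.15108728e+01, -3.67313433e+01, -3.89698116e-04,
        1.28057058e-02, -1.16713713e-05]), 'tool_pos': array([ 0.29497189, -0.60632543,  0.22995104]), 'tcp_rot': array([-3.05928797e+00, -7.04675129e-01,  7.44877669e-04]), 'wrist_force': array([-0.47908666, -0.5006588 ,  0.91555213]), 'torque': array([0.01043512, 0.02606664, 0.00763618]), 'width': 1.0018844377265566}
scene {'fx': 529.9297674368922, 'fy': 529.9297674368922, 'cx': 322.9701714859791, 'cy': 235.83244084443092, 'D': array([-0.13199885,  0.        ,  0.        ,  0.        ,  0.        ]), 'position': array([-0.34305425,  0.91724098,  0.77517644]), 'attitude': array([-0.92132269,  2.22286353, -1.33154818])}
top {'fx': 587.5222148293964, 'fy': 587.5222148293964, 'cx': 308.73834952721114, 'cy': 235.59667666566244, 'D': array([-0.17321887,  0.        ,  0.        ,  0.        ,  0.        ]), 'position': array([0.45664402, 0.0453941 , 1.52799527]), 'attitude': array([-2.19365569,  2.19948322, -0.09578639])}
wrist {'fx': 360.1143431462911, 'fy': 360.1143431462911, 'cx': 320.05204212061705, 'cy': 239.43556798345898, 'D': array([-0.01779326,  0.        ,  0.        ,  0.        ,  0.        ]), 'position': array([ 0.36771188, -0.5722627 ,  0.37251463]), 'attitude': array([ 2.42570492, -1.51528913, -0.2476358 ])}
```

View pics/scene0.png

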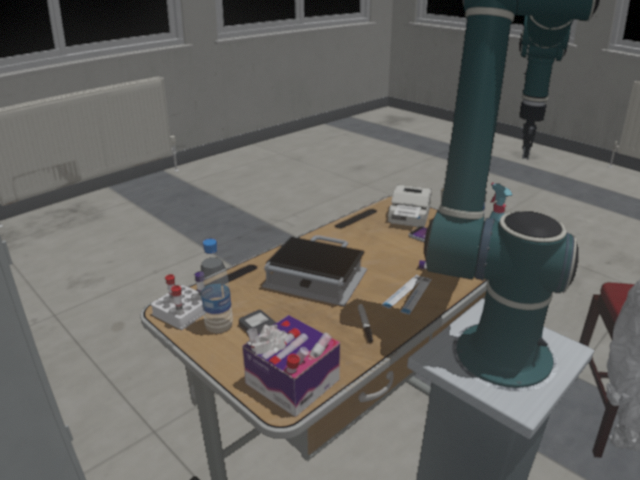

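View pics/top0.png

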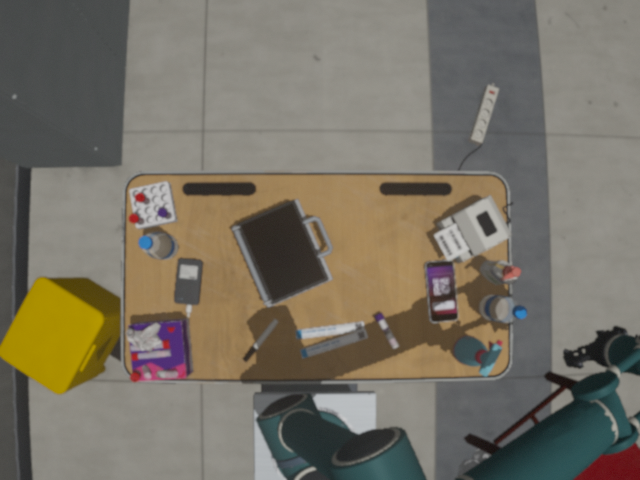

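View pics/wrist0.png

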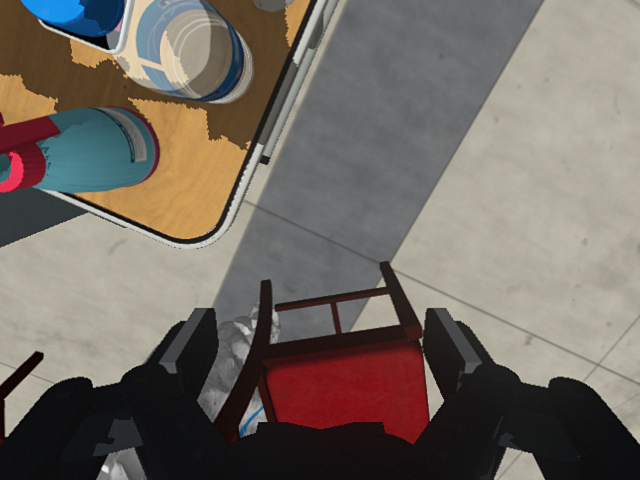

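```bash
python3 - <<'E'
import cv2
im=cv2.imread("pics/top0.png")[185:320,220:345]
cv2.imwrite("pics/top0c.png",cv2.resize(im,None,fx=5,fy=5,interpolation=cv2.INTER_CUBIC)[:600*1,:])
im=cv2.imread("pics/scene0.png")[220:320,250:390]
cv2.imwrite("pics/scene0c.png",cv2.resize(im,None,fx=5,fy=5,interpolation=cv2.INTER_CUBIC))
E
```

```text
(no output)
```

View pics/top0c.png

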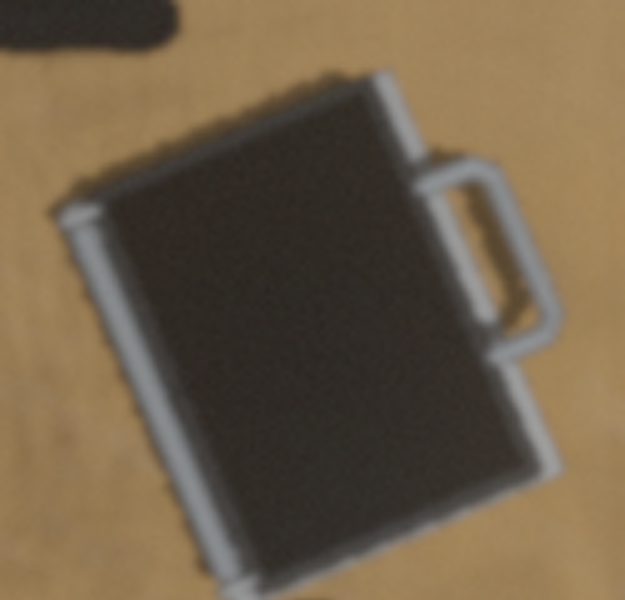

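View pics/scene0c.png

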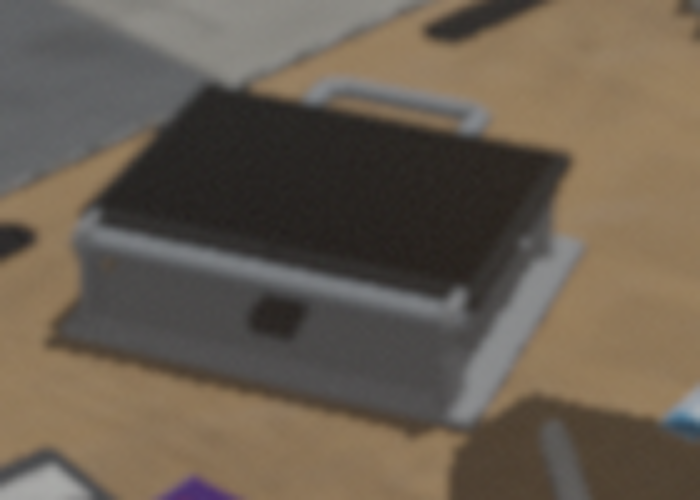

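```bash
cat > h.py <<'E'
import numpy as np,cv2
from scipy.spatial.transform import Rotation as R
from scipy.optimize import least_squares
def cam(info):
    Rm=R.from_rotvec(info['attitude']).as_matrix(); K=np.array([[info['fx'],0,info['cx']],[0,info['fy'],info['cy']],[0,0,1]])
    return Rm,np.array(info['position']),K,np.array(info['D'])
def proj(info,P):
    Rm,p,K,D=cam(info); P=np.atleast_2d(P).astype(float)
    rv=cv2.Rodrigues(Rm.T)[0]; tv=-Rm.T@p
    return cv2.projectPoints(P,rv,tv,K,D)[0].reshape(-1,2)
def plane(info,uv,z):
    Rm,p,K,D=cam(info)
    n=cv2.undistortPoints(np.array(uv,float).reshape(-1,1,2),K,D).reshape(-1,2)
    d=np.c_[n,np.ones(len(n))]@Rm.T
    return p+d*((z-p[2])/d[:,2])[:,None]
def base2w(b,P):
    x,y,a=b; P=np.atleast_2d(P).astype(float)
    c,s=np.cos(a),np.sin(a)
    return np.c_[x+c*P[:,0]-s*P[:,1], y+s*P[:,0]+c*P[:,1], P[:,2]]
E
python3 - <<'E'
from h import *
from workcell import bot
i=bot.camera_info("top")
uv=np.array([[392,72],[562,470],[521,243]])/5+[220,185]
P=np.array([[-92.5,-115,10],[-92.5,115,10],[-115,0,62]])/1000
f=lambda b:(proj(i,base2w(b,P))-uv).ravel()
r=least_squares(f,[0.5,0.1,1.9]);print(r.x,r.fun)
print(plane(i,uv[2:],.062))
# check scene projections
s=bot.camera_info("scene")
Q=np.array([[92.5,115,0],[92.5,-115,0],[-92.5,115,10],[-115,0,62]])/1000
print((proj(s,base2w(r.x,Q))-[250,220])*5)
print((proj(i,base2w(r.x,np.array([[85,115,62],[85,-115,62]])/1000))-[220,185])*5)
print("bottle/pb/phone",plane(i,[[157,244],[188,281],[441,291]],0.01))
E
```

```text
[0.51467238 0.0833666  1.97104275] [-0.45596114 -1.1674667   0.42949862  0.71421873  0.02565394  0.42077174]
[[ 0.56053772 -0.02248549  0.062     ]]
[[466.29660182 439.02187263]
 [ 53.20865559 340.11531339]
 [582.21031209 239.75667752]
 [402.98170661 100.3356175 ]]
[[242.61300282 614.5192125 ]
 [ 64.06382718 190.31830146]]
bottle/pb/phone [[ 0.53795832  0.41068097  0.01      ]
 [ 0.44196046  0.32814808  0.01      ]
 [ 0.41335201 -0.32991725  0.01      ]]
```

```bash
python3 - <<'E'
from h import *
from workcell import bot
s=bot.read_state(); print(R.from_rotvec(s['tcp_rot']).as_matrix().round(3))
E
```

```text
[[ 0.899  0.437 -0.001]
 [ 0.437 -0.899  0.002]
 [ 0.    -0.002 -1.   ]]
```

Emit:
{"method": "drive_tool", "body": {"steps": [[[0,0,-41],0],[[0,0,-41],0],[[0,0,-41],0],[[0,0,-41],0],[[0,0,0],0]]}}

```text
time: 0.57
tool_pos: [0.2965, -0.6096, 0.407]
tcp_rot: [3.046, 0.702, 0.005]
wrist_force: [-0.1, -0.4, 0.9]
width: 0.997
```

```bash
cat > st.py <<'E'
from h import *
from workcell import bot
s=bot.read_state(); M=R.from_rotvec(s['tcp_rot']).as_matrix()
b=[0.51467,0.08337,1.97104]
ex=np.array([np.cos(b[2]),np.sin(b[2]),0]); ey=np.array([-ex[1],ex[0],0])
print('t',round(s['time'],2),'q',s['q'].round(3),'p',s['tool_pos'].round(4),'F',s['wrist_force'].round(1),'w',round(s['width'],3))
print(M.round(3).tolist())
print('tool z in base: x %.3f y %.3f z %.3f'%(M[:,2]@ex,M[:,2]@ey,M[2,2]))
d=s['tool_pos']-np.array([b[0],b[1],0]); print('tcp in base mm',(np.array([d@ex,d@ey,d[2]])*1000).round(1))
import json;open('log.txt','a').write(json.dumps([s['q'].tolist(),s['tool_pos'].tolist(),s['tcp_rot'].tolist()])+'\n')
E
python3 st.py
```

```text
t 0.57 q [-1.155  0.208  1.358 -0.     1.56  -0.037] p [ 0.2965 -0.6096  0.407 ] F [-0.1 -0.4  0.9] w 0.997
[[0.899, 0.437, 0.007], [0.437, -0.899, -0.015], [-0.001, 0.016, -1.0]]
tool z in base: x -0.016 y -0.000 z -1.000
tcp in base mm [-553.2  471.   407. ]
```

Emit:
{"method": "drive_tool", "body": {"steps": [[[0,-41,0],0],[[0,-41,0],0],[[0,-41,0],0],[[0,-41,0],0],[[0,0,0],0]]}}

```text
time: 0.98
tool_pos: [0.2207, -0.4531, 0.3944]
tcp_rot: [-3.057, -0.704, 0.002]
wrist_force: [-0.4, -0.5, 0.6]
width: 1.001
```

```bash
python3 st.py
```

```text
t 0.98 q [-1.167 -0.119  1.719 -0.     1.546 -0.049] p [ 0.2207 -0.4531  0.3944] F [-0.4 -0.5  0.6] w 1.001
[[0.899, 0.438, -0.002], [0.438, -0.899, 0.004], [0.0, -0.005, -1.0]]
tool z in base: x 0.005 y 0.000 z -1.000
tcp in base mm [-379.6  479.8  394.4]
```

```bash
python3 - <<'E'
import json,numpy as np
from scipy.optimize import least_squares
L=[json.loads(l) for l in open('log.txt')]
L.append([[-1.15492440e+00,2.64768585e-01,1.60537509e+00,0,1.27369519e+00,-.0369],[0.29497189,-0.60632543,0.22995104],0])
A=[];b=[]
for q,p,_ in L:
    r=np.hypot(p[0],p[1]);S=q[1]+q[2];T=S+q[4]
    # unknown a2,a3,h,d6
    A.append([np.sin(q[1]),np.sin(S),0,np.sin(T)]);b.append(r)
    A.append([np.cos(q[1]),np.cos(S),1,np.cos(T)]);b.append(p[2])
print(np.linalg.lstsq(np.array(A),np.array(b),rcond=None))
E
```

```text
(array([0.51057676, 0.56666868, 0.26911994, 0.36495689]), array([1.96747808e-08]), np.int32(4), array([2.98910071, 1.73391863, 0.24228562, 0.01003942]))
```

Emit:
{"method": "drive_tool", "body": {"steps": [[[0,-41,0],0],[[0,-41,0],0],[[0,-41,0],0],[[0,-20,0],0],[[0,0,0],0]]}}

```text
time: 1.4
tool_pos: [0.1597, -0.3281, 0.3958]
tcp_rot: [3.06, 0.705, 0.0]
wrist_force: [-0.3, -1.0, -0.1]
width: 0.997
```

```bash
python3 st.py
```

```text
t 1.4 q [-1.186 -0.406  1.937 -0.     1.61  -0.068] p [ 0.1597 -0.3281  0.3958] F [-0.3 -1.  -0.1] w 0.997
[[0.899, 0.437, 0.0], [0.437, -0.899, -0.001], [-0.0, 0.001, -1.0]]
tool z in base: x -0.001 y 0.000 z -1.000
tcp in base mm [-240.7  487.2  395.8]
```

```bash
python3 - <<'E'
from h import *
from workcell import bot
i=bot.camera_info("top")
print(plane(i,[[475,350],[500,308],[510,380],[125,380],[253,395],[377,395]],0.0).round(3))
im=bot.read_camera("wrist"); cv2.imwrite("pics/w1.png",im[:,:,::-1])
im=bot.read_camera("top"); cv2.imwrite("pics/t1.png",im[:,:,::-1])
E
```

```text
[[ 0.256 -0.424  0.   ]
 [ 0.366 -0.493  0.   ]
 [ 0.172 -0.521  0.   ]
 [ 0.181  0.498  0.   ]
 [ 0.146  0.161  0.   ]
 [ 0.143 -0.162  0.   ]]
```

View pics/w1.png

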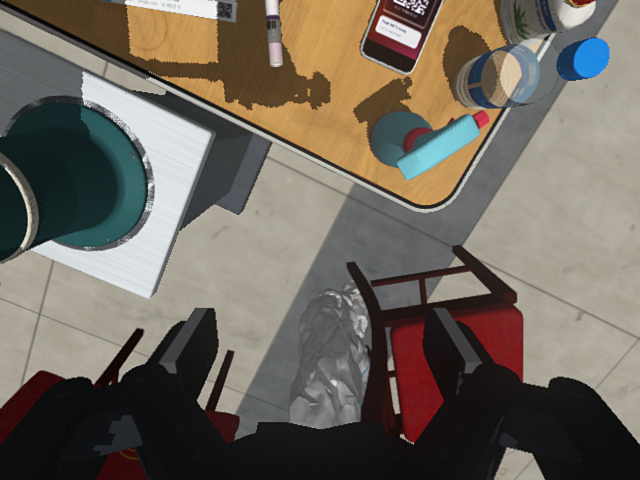

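View pics/t1.png

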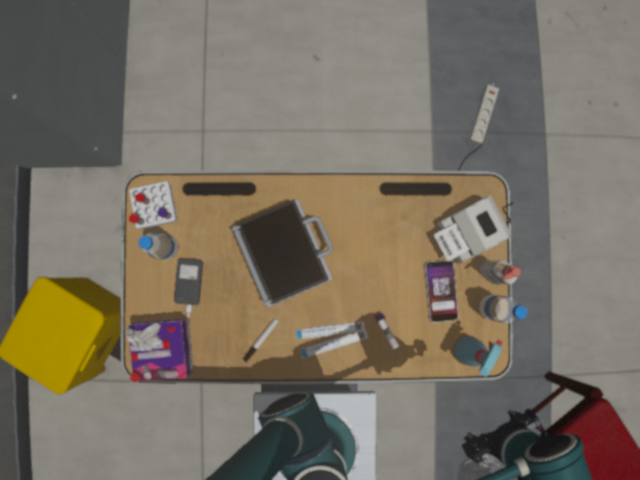

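Emit:
{"method": "drive_tool", "body": {"steps": [[[0,-35,0],0],[[0,-35,20],0],[[0,0,40],0],[[0,0,40],0],[[0,0,40],0],[[0,0,30],0],[[0,0,0],0]]}}

```text
time: 2.08
tool_pos: [0.1289, -0.264, 0.2181]
tcp_rot: [-3.049, -0.702, 0.003]
wrist_force: [-0.4, 1.4, -0.7]
width: 1.001
```

```bash
python3 st.py
```

```text
t 2.08 q [-1.202 -0.518  2.32   0.     1.353 -0.084] p [ 0.1289 -0.264   0.2181] F [-0.4  1.4 -0.7] w 1.001
[[0.899, 0.437, -0.005], [0.437, -0.899, 0.012], [0.001, -0.013, -1.0]]
tool z in base: x 0.013 y -0.000 z -1.000
tcp in base mm [-169.6  490.7  218.1]
```

Emit:
{"method": "drive_tool", "body": {"steps": [[[0,-10,25],0],[[0,-10,25],0],[[0,-15,20],0],[[0,-15,0],0],[[0,-15,0],0],[[0,0,0],0]]}}

```text
time: 2.58
tool_pos: [0.1017, -0.2093, 0.1564]
tcp_rot: [3.061, 0.705, -0.0]
wrist_force: [0.2, -1.1, 0.5]
width: 0.998
```

```bash
python3 st.py
```

```text
t 2.58 q [-1.225 -0.66   2.501 -0.     1.301 -0.107] p [ 0.1017 -0.2093  0.1564] F [ 0.2 -1.1  0.5] w 0.998
[[0.899, 0.437, -0.0], [0.437, -0.899, -0.0], [-0.0, 0.0, -1.0]]
tool z in base: x -0.000 y 0.000 z -1.000
tcp in base mm [-108.6  494.3  156.4]
```

Emit:
{"method": "drive_tool", "body": {"steps": [[[0,0,15],0],[[0,-5,15],0],[[0,-15,0],0],[[0,-15,0],0],[[0,-15,0],0],[[0,0,0],0]]}}

```text
time: 3.08
tool_pos: [0.086, -0.1773, 0.1423]
tcp_rot: [-3.055, -0.704, 0.003]
wrist_force: [0.0, 0.2, -0.2]
width: 1.0
```

```bash
python3 st.py
```

```text
t 3.08 q [-1.244e+00 -7.590e-01  2.565e+00 -1.000e-03  1.342e+00 -1.250e-01] p [ 0.086  -0.1773  0.1423] F [ 0.   0.2 -0.2] w 1.0
[[0.899, 0.437, -0.004], [0.437, -0.899, 0.006], [-0.001, -0.007, -1.0]]
tool z in base: x 0.007 y 0.001 z -1.000
tcp in base mm [-73.1 496.4 142.3]
```

Emit:
{"method": "drive_tool", "body": {"steps": [[[0,10,30],0],[[0,0,30],0],[[0,0,30],0],[[0,0,30],0],[[0,0,0],0]]}}

```text
time: 3.5
tool_pos: [0.1096, -0.2248, 0.0531]
tcp_rot: [-3.003, -0.692, 0.02]
wrist_force: [-0.9, 1.0, -0.4]
width: 1.002
```

```bash
python3 st.py
```

```text
t 3.5 q [-1.21  -0.386  2.568 -0.006  1.02  -0.089] p [ 0.1096 -0.2248  0.0531] F [-0.9  1.  -0.4] w 1.002
[[0.899, 0.437, -0.026], [0.438, -0.897, 0.055], [0.001, -0.061, -0.998]]
tool z in base: x 0.061 y 0.002 z -0.998
tcp in base mm [-126.   493.2   53.1]
```

Emit:
{"method": "drive_tool", "body": {"steps": [[[0,-40,20],0],[[0,-40,20],0],[[0,0,0],0]]}}

```text
time: 3.75
tool_pos: [0.1014, -0.2086, 0.0586]
tcp_rot: [-2.96, -0.682, 0.036]
wrist_force: [0.2, -0.6, -0.4]
width: 1.001
```

```bash
python3 st.py
```

```text
t 3.75 q [-1.211 -0.402  2.568 -0.011  1.081 -0.087] p [ 0.1014 -0.2086  0.0586] F [ 0.2 -0.6 -0.4] w 1.001
[[0.899, 0.435, -0.047], [0.437, -0.894, 0.095], [-0.0, -0.106, -0.994]]
tool z in base: x 0.106 y 0.006 z -0.994
tcp in base mm [-107.8  494.4   58.6]
```

Emit:
{"method": "drive_tool", "body": {"steps": [[[0,-41,0],0],[[0,-41,0],0],[[0,-41,0],0],[[0,-41,0],0],[[0,0,0],0]]}}

```text
time: 4.17
tool_pos: [0.0626, -0.1295, 0.1485]
tcp_rot: [-2.918, -0.672, 0.054]
wrist_force: [0.1, -0.2, -0.4]
width: 0.998
```

```bash
python3 st.py
```

```text
t 4.17 q [-1.244 -0.773  2.566 -0.021  1.498 -0.122] p [ 0.0626 -0.1295  0.1485] F [ 0.1 -0.2 -0.4] w 0.998
[[0.899, 0.432, -0.068], [0.437, -0.889, 0.134], [-0.002, -0.15, -0.989]]
tool z in base: x 0.150 y 0.010 z -0.989
tcp in base mm [-19.9 499.3 148.5]
```

Emit:
{"method": "drive_tool", "body": {"steps": [[[0,40,0],0],[[0,40,30],0],[[0,20,40],0],[[0,0,40],0],[[0,-35,25],0],[[0,-35,25],0],[[0,0,0],0]]}}

```text
time: 4.75
tool_pos: [0.0921, -0.1891, 0.0202]
tcp_rot: [-2.844, -0.655, 0.075]
wrist_force: [-0.7, -0.6, -0.2]
width: 1.0
```

```bash
python3 st.py
```

```text
t 4.75 q [-1.204 -0.242  2.57  -0.022  1.041 -0.073] p [ 0.0921 -0.1891  0.0202] F [-0.7 -0.6 -0.2] w 1.0
[[0.899, 0.426, -0.099], [0.437, -0.876, 0.203], [0.0, -0.226, -0.974]]
tool z in base: x 0.226 y 0.012 z -0.974
tcp in base mm [-86.3 495.4  20.2]
```

Emit:
{"method": "drive_tool", "body": {"steps": [[[0,30,-40],0],[[0,0,15],0],[[0,-40,10],0],[[0,-40,10],0],[[0,-40,10],0],[[0,0,0],0]]}}

```text
time: 5.25
tool_pos: [0.0781, -0.161, 0.0651]
tcp_rot: [-2.806, -0.646, 0.088]
wrist_force: [-0.4, -0.8, -0.1]
width: 0.997
```

```bash
python3 st.py; tail -1 log.txt | cut -c1-80
```

```text
t 5.25 q [-1.21  -0.388  2.568 -0.026  1.228 -0.08 ] p [ 0.0781 -0.161   0.0651] F [-0.4 -0.8 -0.1] w 0.997
[[0.899, 0.422, -0.116], [0.437, -0.867, 0.238], [-0.001, -0.264, -0.964]]
tool z in base: x 0.264 y 0.014 z -0.964
tcp in base mm [-54.9 497.3  65.1]
[[-1.2100779493868234, -0.3879546775482427, 2.568302955587508, -0.02633773107896
```

```bash
cat > mv.py <<'E'
# usage: mv.py w x y z [max]  (world target mm)  | mv.py b x y z (base frame target mm) for TCP ; append g for grasp point
from h import *
from workcell import bot
import sys
s=bot.read_state(); M=R.from_rotvec(s['tcp_rot']).as_matrix()
b=[0.51467,0.08337,1.97104]
a=sys.argv; t=np.array([float(v) for v in a[2:5]])/1000
if a[1]=='b': t=base2w(b,t)[0]
if len(a)>5 and a[5]=='g': t=t+M[:,2]*0.019
d=M.T@(t-s['tool_pos'])*1000
n=int(np.ceil(np.abs(d).max()/40))
print('target',t.round(4),'delta tool',d.round(1),'rows',n,'each',(d/n).round(1))
E
python3 mv.py w 250 -420 500; python3 mv.py w 450 0 600
```

```text
target [ 0.25 -0.42  0.5 ] delta tool [  41.1  182.1 -500.9] rows 13 each [  3.2  14.  -38.5]
target [0.45 0.   0.6 ] delta tool [ 404.5 -124.3 -520.8] rows 14 each [ 28.9  -8.9 -37.2]
```

Emit:
{"method": "drive_tool", "body": {"steps": [[[0,30,-40],0],[[0,30,-40],0],[[0,20,-40],0],[[0,0,-40],0],[[30,0,-40],0],[[40,0,-40],0],[[40,0,-40],0],[[40,0,-40],0]]}}

```text
time: 5.92
tool_pos: [0.2415, -0.2341, 0.3027]
tcp_rot: [-2.806, -0.645, 0.085]
wrist_force: [-0.3, -1.7, -0.3]
width: 0.998
```

```bash
python3 st.py; python3 mv.py w 450 0 600;
```

```text
t 5.92 q [-0.904 -0.262  2.023  0.057  1.642  0.212] p [ 0.2415 -0.2341  0.3027] F [-0.3 -1.7 -0.3] w 0.998
[[0.9, 0.421, -0.115], [0.437, -0.868, 0.238], [0.001, -0.264, -0.964]]
tool z in base: x 0.264 y 0.013 z -0.964
tcp in base mm [-186.   375.3  302.7]
target [0.45 0.   0.6 ] delta tool [ 290.1 -193.8 -254.9] rows 8 each [ 36.3 -24.2 -31.9]
```

Emit:
{"method": "drive_tool", "body": {"steps": [[[36,-24,-32],0],[[36,-24,-32],0],[[36,-24,-32],0],[[36,-24,-32],0],[[36,-24,-32],0],[[36,-24,-32],0],[[36,-24,-32],0],[[36,-24,-32],0]]}}

```text
time: 6.58
tool_pos: [0.4015, -0.0541, 0.5335]
tcp_rot: [-2.804, -0.647, 0.084]
wrist_force: [0.2, -1.1, -0.2]
width: 1.0
```

```bash
python3 st.py; python3 mv.py w 300 450 650;python3 -c "
from workcell import bot
import cv2
cv2.imwrite('pics/w2.png',bot.read_camera('wrist')[:,:,::-1])"
```

```text
t 6.58 q [-0.356 -0.183  1.55   0.202  1.963  0.821] p [ 0.4015 -0.0541  0.5335] F [ 0.2 -1.1 -0.2] w 1.0
[[0.899, 0.422, -0.114], [0.438, -0.867, 0.24], [0.003, -0.266, -0.964]]
tool z in base: x 0.265 y 0.011 z -0.964
tcp in base mm [-82.5 157.8 533.5]
target [0.3  0.45 0.65] delta tool [ 129.7 -510.7   20.2] rows 13 each [ 10.  -39.3   1.6]
```

View pics/w2.png

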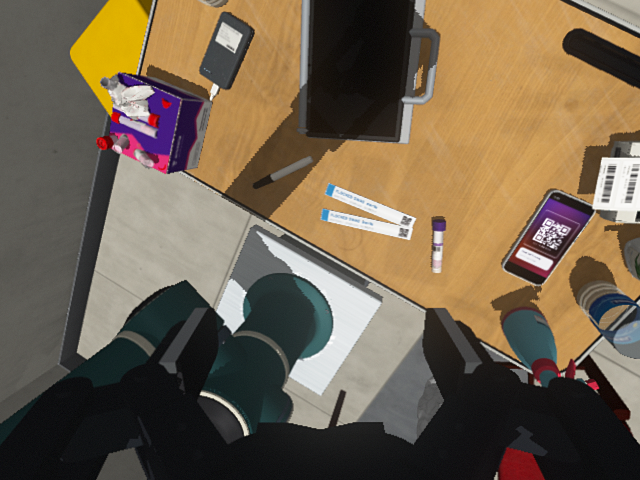

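Emit:
{"method": "drive_tool", "body": {"steps": [[[10,-39,0],0],[[10,-39,0],0],[[10,-39,0],0],[[10,-39,0],0],[[10,-39,0],0],[[10,-39,0],0],[[10,-39,0],0],[[10,-39,0],0]]}}

```text
time: 7.3
tool_pos: [0.3402, 0.2509, 0.6163]
tcp_rot: [-2.802, -0.645, 0.083]
wrist_force: [1.3, 0.1, 0.5]
width: 0.996
```

```bash
python3 st.py; python3 mv.py w 50 600 550
```

```text
t 7.3 q [ 0.353 -0.227  1.434  0.291  1.945  1.577] p [0.3402 0.2509 0.6163] F [1.3 0.1 0.5] w 0.996
[[0.899, 0.422, -0.114], [0.437, -0.866, 0.243], [0.004, -0.268, -0.963]]
tool z in base: x 0.268 y 0.010 z -0.963
tcp in base mm [222.3  95.4 616.3]
target [0.05 0.6  0.55] delta tool [-108.7 -407.   181.6] rows 11 each [ -9.9 -37.   16.5]
```

Emit:
{"method": "drive_tool", "body": {"steps": [[[-10,-37,16],-7],[[-10,-37,16],-7],[[-10,-37,16],-7],[[-10,-37,16],-7]]}}

```text
time: 7.63
tool_pos: [0.2159, 0.356, 0.59]
tcp_rot: [-2.553, -1.309, -0.012]
wrist_force: [-0.0, 1.3, -0.5]
width: 0.999
```

```bash
python3 st.py; python3 mv.py w 50 600 550
```

```text
t 7.63 q [ 0.748 -0.322  1.553  0.268  1.818  1.449] p [0.2159 0.356  0.59  ] F [-0.   1.3 -0.5] w 0.999
[[0.591, 0.798, -0.116], [0.796, -0.555, 0.243], [0.13, -0.236, -0.963]]
tool z in base: x 0.269 y 0.012 z -0.963
tcp in base mm [367.5 169.  590. ]
target [0.05 0.6  0.55] delta tool [  90.9 -258.3  117.1] rows 7 each [ 13.  -36.9  16.7]
```

Emit:
{"method": "drive_tool", "body": {"steps": [[[13,-35,16],-7],[[17,-33,16],-7],[[21,-31,16],-7],[[24,-29,16],-7]]}}

```text
time: 7.97
tool_pos: [0.1266, 0.49, 0.569]
tcp_rot: [-2.165, -1.893, -0.109]
wrist_force: [0.9, 0.2, -0.0]
width: 0.999
```

```bash
python3 st.py; python3 mv.py w -100 600 550
```

```text
t 7.97 q [ 1.123 -0.213  1.511  0.213  1.667  1.297] p [0.1266 0.49   0.569 ] F [ 0.9  0.2 -0. ] w 0.999
[[0.147, 0.982, -0.116], [0.963, -0.115, 0.245], [0.227, -0.147, -0.963]]
tool z in base: x 0.270 y 0.011 z -0.963
tcp in base mm [525.7 199.  569. ]
target [-0.1   0.6   0.55] delta tool [  68.3 -232.5   71.4] rows 6 each [ 11.4 -38.7  11.9]
```

Emit:
{"method": "drive_tool", "body": {"steps": [[[15,-38,12],-7],[[19,-36,12],-7],[[22,-33,12],-7],[[26,-30,12],-7],[[29,-27,12],-7],[[30,-25,12],0]]}}

```text
time: 8.47
tool_pos: [-0.0899, 0.6103, 0.5512]
tcp_rot: [-1.511, -2.479, -0.218]
wrist_force: [1.4, 0.5, 0.6]
width: 0.999
```

```bash
python3 st.py; python3 mv.py w -200 650 550
```

```text
t 8.47 q [ 1.617 -0.05   1.4    0.106  1.539  1.151] p [-0.0899  0.6103  0.5512] F [1.4 0.5 0.6] w 0.999
[[-0.442, 0.889, -0.117], [0.855, 0.457, 0.244], [0.271, 0.008, -0.963]]
tool z in base: x 0.271 y 0.013 z -0.963
tcp in base mm [720.9 351.4 551.2]
target [-0.2   0.65  0.55] delta tool [ 82.3 -79.8  23.8] rows 3 each [ 27.4 -26.6   7.9]
```

```bash
python3 mv.py w -110 740 730
```

```text
target [-0.11  0.74  0.73] delta tool [ 168.2   42.7 -138. ] rows 5 each [ 33.6   8.5 -27.6]
```

Emit:
{"method": "drive_tool", "body": {"steps": [[[33,8,-27],0],[[33,8,-27],0],[[33,8,-27],0],[[33,8,-27],0],[[33,8,-27],0],[[0,0,0],0]]}}

```text
time: 8.97
tool_pos: [-0.1077, 0.7335, 0.7167]
tcp_rot: [-1.514, -2.47, -0.226]
wrist_force: [0.6, 0.4, -0.9]
width: 1.002
```

```bash
python3 st.py
```

```text
t 8.97 q [1.635 0.363 0.604 0.108 1.909 1.214] p [-0.1077  0.7335  0.7167] F [ 0.6  0.4 -0.9] w 1.002
[[-0.437, 0.892, -0.118], [0.855, 0.453, 0.252], [0.278, 0.009, -0.96]]
tool z in base: x 0.278 y 0.011 z -0.960
tcp in base mm [841.3 319.9 716.7]
```

Emit:
{"method": "drive_tool", "body": {"steps": [[[34,12,10],0],[[34,12,0],0],[[34,12,0],0],[[0,0,0],0]]}}

```text
time: 9.3
tool_pos: [-0.1183, 0.8158, 0.6909]
tcp_rot: [-1.517, -2.465, -0.225]
wrist_force: [-0.1, 0.7, -1.7]
width: 0.995
```

```bash
python3 st.py
```

```text
t 9.3 q [1.641 0.587 0.322 0.111 1.965 1.23 ] p [-0.1183  0.8158  0.6909] F [-0.1  0.7 -1.7] w 0.995
[[-0.434, 0.893, -0.121], [0.856, 0.45, 0.253], [0.28, 0.006, -0.96]]
tool z in base: x 0.280 y 0.012 z -0.960
tcp in base mm [921.1 297.6 690.9]
```

Emit:
{"method": "drive_tool", "body": {"steps": [[[35,12,-15],0],[[35,12,-15],0],[[35,12,-15],0],[[0,0,0],0]]}}

```text
time: 9.63
tool_pos: [-0.1186, 0.8372, 0.7131]
tcp_rot: [-1.48, -2.402, -0.327]
wrist_force: [-0.9, -0.8, -0.1]
width: 0.996
```

```bash
python3 st.py
```

```text
t 9.63 q [1.637 0.578 0.312 0.117 1.887 1.227] p [-0.1186  0.8372  0.7131] F [-0.9 -0.8 -0.1] w 0.996
[[-0.424, 0.896, -0.134], [0.827, 0.443, 0.345], [0.368, 0.036, -0.929]]
tool z in base: x 0.370 y -0.011 z -0.929
tcp in base mm [941.1 289.5 713.1]
```

Emit:
{"method": "drive_tool", "body": {"steps": [[[35,8,-15],0],[[35,8,-15],0],[[35,8,-15],0],[[35,8,-15],0],[[0,0,0],0]]}}

```text
time: 10.05
tool_pos: [-0.1329, 0.8622, 0.7341]
tcp_rot: [-1.44, -2.329, -0.428]
wrist_force: [-0.2, -0.6, 0.3]
width: 0.999
```

```bash
python3 st.py
```

```text
t 10.05 q [1.65  0.57  0.311 0.117 1.79  1.239] p [-0.1329  0.8622  0.7341] F [-0.2 -0.6  0.3] w 0.999
[[-0.41, 0.9, -0.149], [0.788, 0.432, 0.439], [0.459, 0.062, -0.886]]
tool z in base: x 0.462 y -0.033 z -0.886
tcp in base mm [969.6 292.9 734.1]
```

Emit:
{"method": "drive_tool", "body": {"steps": [[[35,0,-15],0],[[35,0,-15],0],[[35,0,-15],0],[[0,0,0],0]]}}

```text
time: 10.38
tool_pos: [-0.1631, 0.8666, 0.7599]
tcp_rot: [-1.407, -2.274, -0.495]
wrist_force: [-0.5, -0.9, 1.1]
width: 0.999
```

```bash
python3 st.py;  python3 mv.py w 100 550 650
```

```text
t 10.38 q [1.688 0.552 0.311 0.104 1.729 1.271] p [-0.1631  0.8666  0.7599] F [-0.5 -0.9  1.1] w 0.999
[[-0.4, 0.902, -0.163], [0.753, 0.425, 0.503], [0.523, 0.079, -0.849]]
tool z in base: x 0.527 y -0.046 z -0.849
tcp in base mm [985.4 319.  759.9]
target [0.1  0.55 0.65] delta tool [-401.1   94.1 -108.8] rows 11 each [-36.5   8.6  -9.9]
```

Emit:
{"method": "drive_tool", "body": {"steps": [[[-36,8,-10],0],[[-36,8,-10],0],[[-36,8,-10],0],[[-36,8,-10],0],[[-36,8,-10],0],[[-36,8,-10],0],[[-36,8,-10],0],[[-36,8,-10],0]]}}

```text
time: 11.05
tool_pos: [0.0202, 0.6429, 0.6843]
tcp_rot: [-1.411, -2.276, -0.494]
wrist_force: [0.7, 0.1, 0.5]
width: 1.002
```

```bash
python3 st.py;  python3 mv.py w 350 350 600
```

```text
t 11.05 q [ 1.358 -0.094  1.266  0.266  1.481  0.94 ] p [0.0202 0.6429 0.6843] F [0.7 0.1 0.5] w 1.002
[[-0.4, 0.902, -0.159], [0.755, 0.423, 0.501], [0.519, 0.08, -0.851]]
tool z in base: x 0.523 y -0.048 z -0.851
tcp in base mm [708.  237.4 684.3]
target [0.35 0.35 0.6 ] delta tool [-396.9  167.  -127.5] rows 10 each [-39.7  16.7 -12.7]
```

Emit:
{"method": "drive_tool", "body": {"steps": [[[-38,16,-12],7],[[-36,21,-12],7],[[-33,25,-12],7],[[-29,29,-12],7],[[-26,32,-12],7],[[-22,35,-12],7],[[-17,37,-12],7],[[-13,39,-12],7]]}}

```text
time: 11.72
tool_pos: [0.2662, 0.4272, 0.6213]
tcp_rot: [-2.249, -1.3, -0.159]
wrist_force: [0.1, 0.8, 0.1]
width: 1.0
```

```bash
python3 st.py;  python3 mv.py w 540 100 500
```

```text
t 11.72 q [ 0.606 -0.26   1.522  0.529  1.681  1.242] p [0.2662 0.4272 0.6213] F [0.1 0.8 0.1] w 1.0
[[0.529, 0.834, -0.158], [0.771, -0.394, 0.501], [0.355, -0.387, -0.851]]
tool z in base: x 0.523 y -0.049 z -0.851
tcp in base mm [413.5  94.9 621.3]
target [0.54 0.1  0.5 ] delta tool [-150.3  404.2 -103.9] rows 11 each [-13.7  36.7  -9.4]
```

```bash
python3 mv.py w 600 -100 380
```

```text
target [ 0.6  -0.1   0.38] delta tool [-315.2  579.5 -111.4] rows 15 each [-21.   38.6  -7.4]
```

Emit:
{"method": "drive_tool", "body": {"steps": [[[-13,37,0],7],[[-8,38,0],7],[[-3,39,0],7],[[1,39,0],7],[[6,38,0],5],[[8,38,0],0],[[8,38,0],0],[[8,38,0],0]]}}

```text
time: 12.38
tool_pos: [0.4557, 0.2317, 0.47]
tcp_rot: [-2.517, -0.613, 0.05]
wrist_force: [1.9, -0.0, 1.0]
width: 0.999
```

```bash
python3 st.py;  python3 mv.py w 600 -100 330
```

```text
t 12.38 q [ 0.065 -0.103  1.663  0.539  1.706  1.198] p [0.4557 0.2317 0.47  ] F [ 1.9 -0.   1. ] w 0.999
[[0.896, 0.416, -0.158], [0.436, -0.749, 0.5], [0.089, -0.516, -0.852]]
tool z in base: x 0.522 y -0.049 z -0.852
tcp in base mm [159.6  -3.4 470. ]
target [ 0.6  -0.1   0.33] delta tool [-27.7 380.6 -69.3] rows 10 each [-2.8 38.1 -6.9]
```

Emit:
{"method": "drive_tool", "body": {"steps": [[[-3,38,-7],5],[[1,38,-7],0],[[1,38,-7],0],[[1,38,-7],0],[[1,38,-7],0],[[1,38,-7],0],[[1,38,-7],0],[[0,0,0],0]]}}

```text
time: 13.05
tool_pos: [0.5591, -0.0027, 0.3684]
tcp_rot: [-2.545, -0.494, 0.089]
wrist_force: [0.1, 1.1, 0.3]
width: 0.999
```

```bash
python3 st.py; python3 -c "
from workcell import bot
import cv2
cv2.imwrite('pics/w3.png',bot.read_camera('wrist')[:,:,::-1])
from h import *
i=bot.camera_info('wrist');b=[0.51467,0.08337,1.97104]
print(proj(i,base2w(b,np.array([[-115,0,62],[-115,-38,62],[-115,38,62],[-92.5,-115,10],[-92.5,115,10]])/1000)))"; python3 mv.py b -194 0 190 
```

```text
t 13.05 q [-0.318  0.158  1.574  0.443  1.739  0.871] p [ 0.5591 -0.0027  0.3684] F [0.1 1.1 0.3] w 0.999
[[0.931, 0.329, -0.161], [0.364, -0.787, 0.498], [0.037, -0.522, -0.852]]
tool z in base: x 0.522 y -0.046 z -0.852
tcp in base mm [-96.6  -7.4 368.4]
[[478.26998951 212.76787892]
 [482.25182866 178.87232292]
 [474.43513768 245.01523358]
 [476.1387924  108.88187028]
 [456.92597689 287.2655968 ]]
target [ 0.5903 -0.0953  0.19  ] delta tool [-12.  179.8 100.7] rows 5 each [-2.4 36.  20.1]
```

View pics/w3.png

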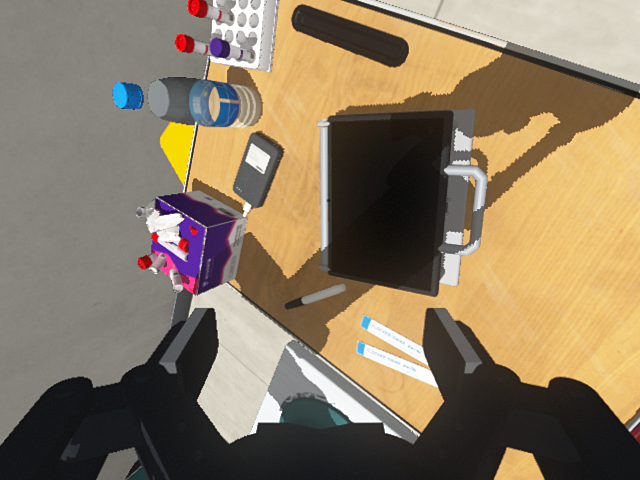

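```bash
python3 - <<'E'
import cv2
im=cv2.imread("pics/w3.png")[95:305,310:500]
cv2.imwrite("pics/w3c.png",cv2.resize(im,None,fx=2.85,fy=2.85,interpolation=cv2.INTER_CUBIC))
im=cv2.imread("pics/w3.png")[150:270,420:500]
cv2.imwrite("pics/w3d.png",cv2.resize(im,None,fx=5,fy=5,interpolation=cv2.INTER_CUBIC))
E
```

```text
(no output)
```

View pics/w3c.png

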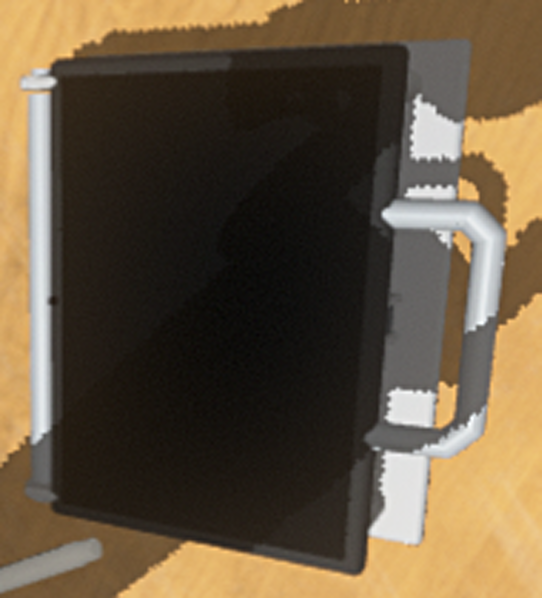

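View pics/w3d.png

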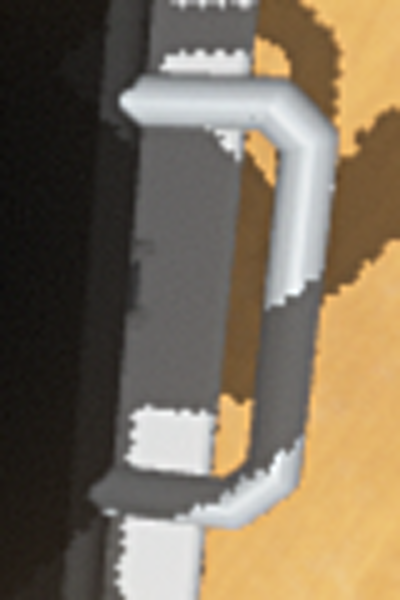

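```bash
python3 - <<'E'
from h import *
from workcell import bot
i=bot.camera_info("wrist")
uv=np.array([[474.9,109],[457.4,285.5],[478,209.6],[324.2,121.5],[324.2,268.5]])
P=np.array([[-92.5,-115,10],[-92.5,115,10],[-115,0,62],[85,-112,62],[85,112,62]])/1000
f=lambda b:(proj(i,base2w(b,P))-uv).ravel()
b0=[0.51467,0.08337,1.97104]
print(f(b0).reshape(-1,2).round(1))
r=least_squares(f,b0);print(r.x,r.fun.reshape(-1,2).round(1))
E
```

```text
[[ 1.2 -0.1]
 [-0.5  1.8]
 [ 0.3  3.2]
 [ 2.  -7.5]
 [ 1.6  4.1]]
[0.51385349 0.08450305 1.9865818 ] [[-1.5 -1. ]
 [-0.1  1.1]
 [-0.9  1.8]
 [-0.  -6.1]
 [ 1.8  5.2]]
```

```bash
sed -i 's/b=\[0.51467,0.08337,1.97104\]/b=[0.5140,0.0842,1.982]/' st.py mv.py; python3 st.py; python3 mv.py b -170 4 152 
```

```text
t 13.1 q [-0.315  0.156  1.575  0.446  1.741  0.873] p [ 5.584e-01 -2.000e-04  3.704e-01] F [-0.4  0.7 -0.1] w 0.998
[[0.93, 0.33, -0.161], [0.365, -0.785, 0.5], [0.038, -0.524, -0.851]]
tool z in base: x 0.523 y -0.052 z -0.851
tcp in base mm [-95.1  -7.  370.4]
target [ 0.5783 -0.0732  0.152 ] delta tool [-16.6 178.4 146. ] rows 5 each [-3.3 35.7 29.2]
```

Emit:
{"method": "drive_tool", "body": {"steps": [[[-3,36,29],0],[[-3,36,29],0],[[-3,36,29],0],[[-3,36,29],0],[[-3,34,29],0],[[0,0,0],0],[[0,0,0],0]], "jaw": 0.26}}

```text
time: 13.68
tool_pos: [0.5769, -0.0619, 0.1753]
tcp_rot: [-2.539, -0.5, 0.089]
wrist_force: [0.4, 0.8, 1.0]
width: 0.263
```

```bash
python3 st.py; python3 -c "
from workcell import bot
import cv2
cv2.imwrite('pics/w4.png',bot.read_camera('wrist')[:,:,::-1])"; python3 mv.py b -108 -1 51 
```

```text
t 13.68 q [-0.394  0.348  1.703  0.414  1.484  0.668] p [ 0.5769 -0.0619  0.1753] F [0.4 0.8 1. ] w 0.263
[[0.929, 0.333, -0.164], [0.369, -0.782, 0.502], [0.039, -0.526, -0.849]]
tool z in base: x 0.526 y -0.050 z -0.849
tcp in base mm [-159.1    0.8  175.3]
target [ 0.5581 -0.0144  0.051 ] delta tool [ -6.8  22.3 135.2] rows 4 each [-1.7  5.6 33.8]
```

View pics/w4.png

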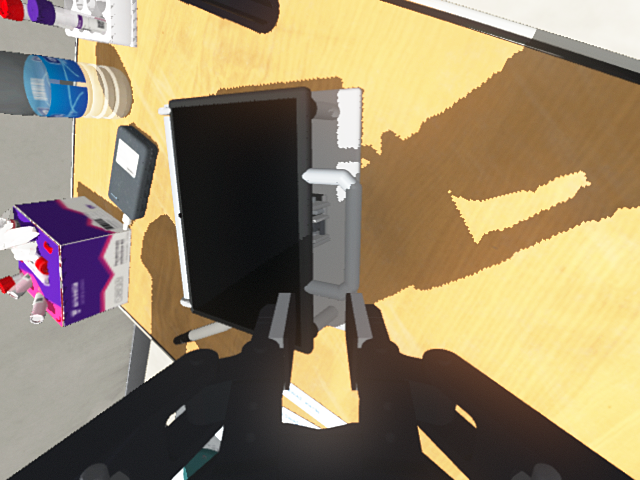

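```bash
python3 - <<'E'
from h import *
from workcell import bot
i=bot.camera_info("wrist")
for b in ([0.5140,0.0842,1.982],):
    print(proj(i,base2w(b,np.array([[-115,0,62],[-115,-46,62],[-115,46,62],[-92.5,-115,10]])/1000)).round(1))
im=cv2.imread("pics/w4.png")[80:380,180:400]
cv2.imwrite("pics/w4c.png",cv2.resize(im,None,fx=2,fy=2,interpolation=cv2.INTER_CUBIC))
E
```

```text
[[347.9 238.5]
 [348.9 178.6]
 [347.  293.3]
 [354.5  89.4]]
```

View pics/w4c.png

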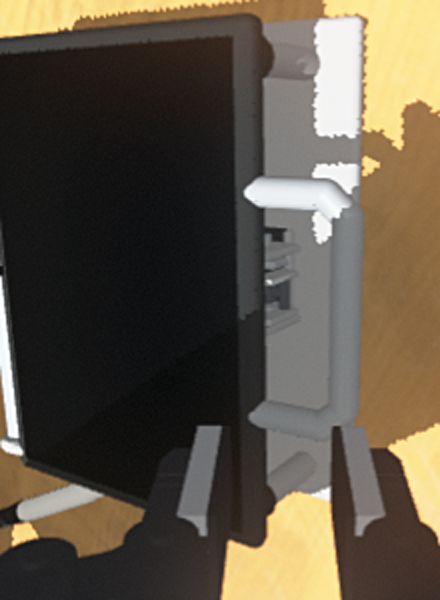

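```bash
sed -i 's/b=\[0.5140,0.0842,1.982\]/b=[0.5172,0.0822,1.982]/' st.py mv.py; python3 st.py; python3 mv.py b -127 0 83;python3 mv.py b -108 -1 51 
```

```text
t 13.73 q [-0.393  0.345  1.7    0.414  1.484  0.668] p [ 0.5785 -0.0621  0.178 ] F [-0.6 -0.6  1. ] w 0.257
[[0.928, 0.336, -0.16], [0.369, -0.783, 0.501], [0.043, -0.524, -0.851]]
tool z in base: x 0.523 y -0.054 z -0.851
tcp in base mm [-156.8    1.5  178. ]
target [ 0.568  -0.0342  0.083 ] delta tool [-3.5 24.3 96.5] rows 3 each [-1.2  8.1 32.2]
target [ 0.5613 -0.0164  0.051 ] delta tool [ -4.5  24.9 133.7] rows 4 each [-1.1  6.2 33.4]
```

Emit:
{"method": "drive_tool", "body": {"steps": [[[-2,12,32],0],[[-2,12,32],0],[[0,0,20],0],[[0,0,0],0],[[0,0,0],0]]}}

```text
time: 14.15
tool_pos: [0.5704, -0.0407, 0.0952]
tcp_rot: [-2.543, -0.506, 0.081]
wrist_force: [0.0, -0.3, 0.2]
width: 0.264
```

```bash
python3 st.py; python3 -c "
from workcell import bot
from h import *
im=bot.read_camera('wrist')[:,:,::-1]
b=[0.5172,0.0822,1.982];i=bot.camera_info('wrist')
print(proj(i,base2w(b,np.array([[-115,0,62],[-115,-46,62],[-115,46,62],[-92.5,-115,10]])/1000)).round(1))
cv2.imwrite('pics/w5.png',im)"; python3 mv.py b -108 -1 51 
```

```text
t 14.15 q [-0.368  0.404  1.789  0.434  1.338  0.625] p [ 0.5704 -0.0407  0.0952] F [ 0.  -0.3  0.2] w 0.264
[[0.928, 0.338, -0.158], [0.37, -0.783, 0.499], [0.045, -0.522, -0.852]]
tool z in base: x 0.521 y -0.055 z -0.852
tcp in base mm [-133.9    0.4   95.2]
[[319.4 277.5]
 [319.1 194.5]
 [319.6 350.8]
 [331.5  71.3]]
target [ 0.5613 -0.0164  0.051 ] delta tool [-2.3  0.2 52.5] rows 2 each [-1.1  0.1 26.2]
```

View pics/w5.png

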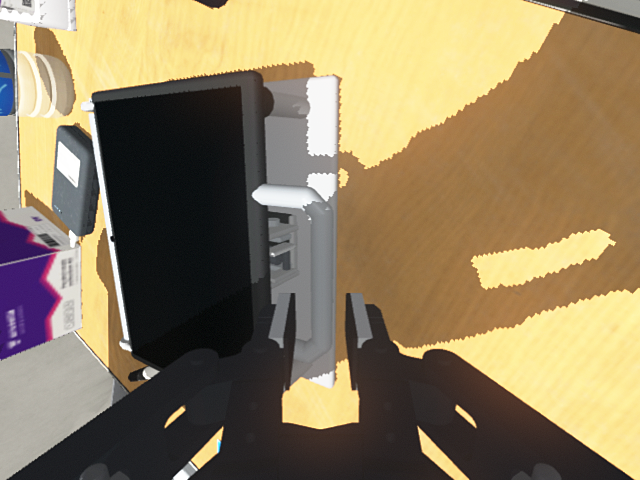

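Emit:
{"method": "drive_tool", "body": {"steps": [[[-1,0,20],0],[[-1,0,20],0],[[0,0,12],0],[[0,0,0],0]]}}

```text
time: 14.53
tool_pos: [0.5588, -0.0156, 0.0484]
tcp_rot: [-2.542, -0.504, 0.084]
wrist_force: [-0.6, 0.3, 0.2]
width: 0.259
```

```bash
python3 st.py; python3 -c "
from workcell import bot
from h import *
im=bot.read_camera('wrist')[:,:,::-1]
cv2.imwrite('pics/w6.png',im)"
```

```text
t 14.53 q [-0.338  0.435  1.85   0.457  1.247  0.608] p [ 0.5588 -0.0156  0.0484] F [-0.6  0.3  0.2] w 0.259
[[0.928, 0.336, -0.16], [0.37, -0.783, 0.5], [0.042, -0.523, -0.851]]
tool z in base: x 0.522 y -0.053 z -0.851
tcp in base mm [-106.3    0.9   48.4]
```

View pics/w6.png

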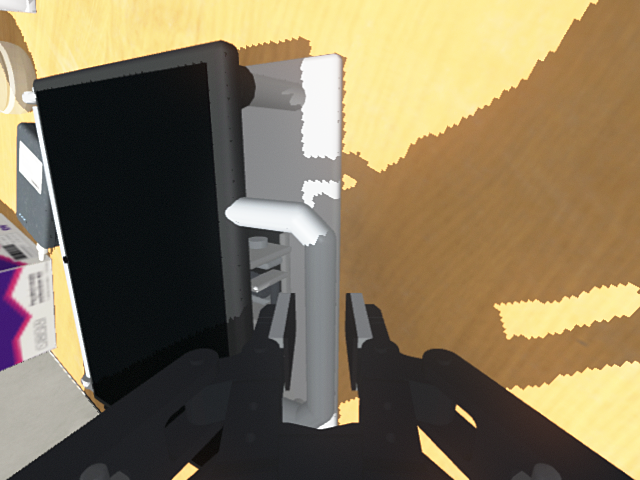

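Emit:
{"method": "drive_tool", "body": {"steps": [[[0,0,0],0],[[0,0,0],0],[[0,0,0],0],[[0,0,0],0]], "jaw": 0.0, "force": 35}}

```text
time: 14.92
tool_pos: [0.5602, -0.0162, 0.0502]
tcp_rot: [-2.542, -0.503, 0.081]
wrist_force: [-1.2, 2.7, 7.0]
width: 0.122
```

```bash
python3 st.py
```

```text
t 14.92 q [-0.339  0.434  1.848  0.458  1.249  0.608] p [ 0.5602 -0.0162  0.0502] F [-1.2  2.7  7. ] w 0.122
[[0.928, 0.336, -0.158], [0.369, -0.783, 0.501], [0.045, -0.523, -0.851]]
tool z in base: x 0.522 y -0.055 z -0.851
tcp in base mm [-1.074e+02 -1.000e-01  5.020e+01]
```

```bash
cat > arc.py <<'E'
from h import *
from workcell import bot
import sys
# arc.py th0 th1 n
s=bot.read_state(); M=R.from_rotvec(s['tcp_rot']).as_matrix()
b=[0.5172,0.0822,1.982]
ex=np.array([np.cos(b[2]),np.sin(b[2]),0])
t0,t1,n=float(sys.argv[1]),float(sys.argv[2]),int(sys.argv[3])
ths=np.linspace(t0,t1,n+1)
P=np.array([200*(-np.cos(t))*ex+np.array([0,0,200*np.sin(t)]) for t in ths])
acc=np.zeros(3)
for k in range(n):
    d=M.T@(P[k+1]-P[0])-acc; d=d.round(0); acc+=d; print([d.astype(int).tolist(),0],end=', ')
print()
E
python3 arc.py 0 1.85 24
```

```text
[[1, -9, -13], 0], [[0, -9, -12], 0], [[1, -11, -11], 0], [[0, -11, -11], 0], [[1, -12, -9], 0], [[0, -13, -9], 0], [[1, -13, -8], 0], [[0, -14, -6], 0], [[0, -14, -6], 0], [[0, -15, -4], 0], [[0, -15, -3], 0], [[0, -15, -2], 0], [[0, -16, -1], 0], [[0, -15, 0], 0], [[0, -16, 2], 0], [[0, -15, 2], 0], [[0, -15, 4], 0], [[-1, -14, 5], 0], [[0, -14, 6], 0], [[-1, -14, 7], 0], [[0, -13, 8], 0], [[-1, -13, 10], 0], [[0, -11, 10], 0], [[-1, -11, 11], 0],
```

Emit:
{"method": "drive_tool", "body": {"steps": [[[1,-9,-13],0],[[0,-9,-12],0],[[1,-11,-11],0],[[0,-11,-11],0]]}}

```text
time: 15.25
tool_pos: [0.557, -0.009, 0.11]
tcp_rot: [-2.547, -0.502, 0.078]
wrist_force: [6.7, 0.6, -5.7]
width: 0.124
```

```bash
python3 st.py
```

```text
t 15.25 q [-0.328  0.347  1.835  0.448  1.33   0.662] p [ 0.557 -0.009  0.11 ] F [ 6.7  0.6 -5.7] w 0.124
[[0.929, 0.336, -0.155], [0.367, -0.786, 0.497], [0.045, -0.519, -0.854]]
tool z in base: x 0.518 y -0.057 z -0.854
tcp in base mm [-99.5  -0.  110. ]
```

Holding well; continue.

Emit:
{"method": "drive_tool", "body": {"steps": [[[1,-12,-9],0],[[0,-13,-9],0],[[1,-13,-8],0],[[0,-14,-6],0],[[0,-14,-6],0],[[0,-15,-4],0],[[0,-15,-3],0],[[0,-15,-2],0]]}}

```text
time: 15.92
tool_pos: [0.5301, 0.0536, 0.2108]
tcp_rot: [-2.55, -0.504, 0.073]
wrist_force: [5.3, -8.0, 2.4]
width: 0.12
```

```bash
python3 st.py
```

```text
t 15.92 q [-0.242  0.167  1.855  0.465  1.436  0.8  ] p [0.5301 0.0536 0.2108] F [ 5.3 -8.   2.4] w 0.12
[[0.929, 0.338, -0.151], [0.367, -0.788, 0.495], [0.048, -0.515, -0.856]]
tool z in base: x 0.514 y -0.059 z -0.856
tcp in base mm [-31.3  -0.4 210.8]
```

Emit:
{"method": "drive_tool", "body": {"steps": [[[0,-16,-1],0],[[0,-15,0],0],[[0,-16,2],0],[[0,-15,2],0],[[0,-15,4],0],[[-1,-14,5],0],[[0,-14,6],0],[[-1,-14,7],0]]}}

```text
time: 16.58
tool_pos: [0.4832, 0.1623, 0.2508]
tcp_rot: [-2.544, -0.502, 0.075]
wrist_force: [4.4, 1.7, 6.8]
width: 0.123
```

```bash
python3 st.py
```

```text
t 16.58 q [-0.068  0.025  1.936  0.517  1.419  0.97 ] p [0.4832 0.1623 0.2508] F [4.4 1.7 6.8] w 0.123
[[0.929, 0.337, -0.153], [0.367, -0.784, 0.5], [0.048, -0.521, -0.852]]
tool z in base: x 0.520 y -0.059 z -0.852
tcp in base mm [ 87.   -0.8 250.8]
```

Emit:
{"method": "drive_tool", "body": {"steps": [[[0,-7,4],0],[[0,-6,4],0],[[0,-7,5],0],[[-1,-6,5],0],[[0,-6,5],0],[[0,-5,5],0],[[0,0,0],0]]}}

```text
time: 17.17
tool_pos: [0.464, 0.2063, 0.2456]
tcp_rot: [-2.54, -0.503, 0.079]
wrist_force: [4.0, 3.8, 5.6]
width: 0.123
```

```bash
python3 st.py
```

```text
t 17.17 q [ 0.013 -0.003  1.975  0.54   1.376  1.029] p [0.464  0.2063 0.2456] F [4.  3.8 5.6] w 0.123
[[0.928, 0.336, -0.157], [0.369, -0.782, 0.503], [0.046, -0.525, -0.85]]
tool z in base: x 0.524 y -0.057 z -0.850
tcp in base mm [135.1  -0.9 245.6]
```

Emit:
{"method": "drive_tool", "body": {"steps": [[[0,-5,5],0],[[0,-5,5],0],[[0,-3,3],0],[[0,0,0],0]]}}

```text
time: 17.5
tool_pos: [0.4589, 0.2185, 0.2418]
tcp_rot: [-2.548, -0.506, 0.078]
wrist_force: [2.5, -16.0, 12.7]
width: 0.125
```

```bash
python3 st.py
```

```text
t 17.5 q [ 0.042 -0.011  1.987  0.539  1.355  1.051] p [0.4589 0.2185 0.2418] F [  2.5 -16.   12.7] w 0.125
[[0.928, 0.339, -0.155], [0.37, -0.786, 0.495], [0.046, -0.517, -0.855]]
tool z in base: x 0.516 y -0.056 z -0.855
tcp in base mm [148.2  -1.  241.8]
```

Emit:
{"method": "drive_tool", "body": {"steps": [[[0,2,-2],0],[[0,0,0],0],[[0,0,0],0],[[0,0,0],0],[[0,0,0],0]]}}

```text
time: 17.92
tool_pos: [0.4588, 0.2184, 0.2418]
tcp_rot: [-2.542, -0.503, 0.081]
wrist_force: [2.5, -3.6, 9.6]
width: 0.122
```

```bash
python3 st.py;python3 -c "
from workcell import bot
import cv2
cv2.imwrite('pics/s2.png',bot.read_camera('scene')[200:350,230:400,::-1].repeat(4,0).repeat(4,1))"
```

```text
t 17.92 q [ 0.038 -0.008  1.987  0.544  1.359  1.047] p [0.4588 0.2184 0.2418] F [ 2.5 -3.6  9.6] w 0.122
[[0.928, 0.336, -0.158], [0.369, -0.783, 0.501], [0.045, -0.523, -0.851]]
tool z in base: x 0.522 y -0.055 z -0.851
tcp in base mm [148.2  -0.9 241.8]
```

View pics/s2.png

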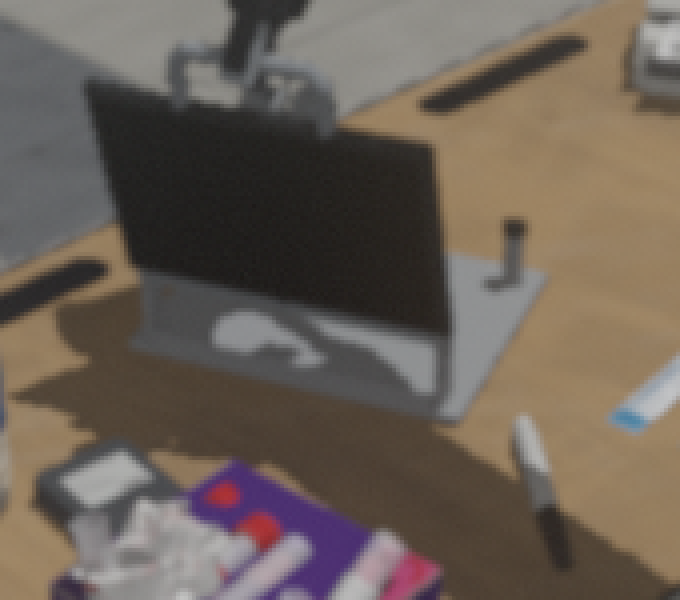

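Emit:
{"method": "drive_tool", "body": {"steps": [[[0,0,0],0],[[0,0,0],0],[[0,0,-15],0],[[0,0,-30],0],[[0,0,-40],0],[[0,0,-40],0]], "jaw": 0.25}}

```text
time: 18.47
tool_pos: [0.4759, 0.1556, 0.3452]
tcp_rot: [-2.541, -0.502, 0.093]
wrist_force: [0.5, 0.4, 1.2]
width: 0.249
```

```bash
python3 st.py; python3 - <<'E'
import numpy as np
th=1.85;H=np.array([85,62]);u=np.array([-np.cos(th),np.sin(th)]);n=np.array([-np.sin(th),-np.cos(th)])
p=H+140*u+32*n; print('pivot',p)
for r in (74,100,111,130):
  print(r,(p-r*u).round(1))
for l in (0,.25,.5,.65,.8):
  # leg dir: -u rotated toward n
  d=-u*np.cos(l)+n*np.sin(l); print(l,(p+100*d).round(1))
E
```

```text
t 18.47 q [-0.08  -0.038  1.824  0.506  1.59   1.049] p [0.4759 0.1556 0.3452] F [0.5 0.4 1.2] w 0.249
[[0.928, 0.333, -0.166], [0.371, -0.783, 0.499], [0.036, -0.525, -0.85]]
tool z in base: x 0.524 y -0.047 z -0.850
tcp in base mm [ 83.8   8.5 345.2]
pivot [ 92.82182806 205.39741631]
74 [ 72.4 134.3]
100 [ 65.3 109.3]
111 [62.2 98.7]
130 [57.  80.4]
0 [ 65.3 109.3]
0.25 [ 42.3 119.1]
0.5 [ 22.6 134.3]
0.65 [ 12.7 145.6]
0.8 [  4.7 158.2]
```

Emit:
{"method": "drive_tool", "body": {"steps": [[[0,36,-9],-7],[[-4,36,-9],-7],[[-9,35,-9],-7],[[-13,34,-9],-7],[[0,0,0],-7],[[0,0,0],-7],[[0,0,0],-7],[[0,0,0],-7]], "jaw": 0.6}}

```text
time: 19.13
tool_pos: [0.5313, 0.0244, 0.2996]
tcp_rot: [-2.021, -1.655, -0.269]
wrist_force: [0.3, 0.5, 0.4]
width: 0.599
```

Emit:
{"method": "drive_tool", "body": {"steps": [[[0,0,0],-7],[[0,0,0],-7],[[0,0,0],-7],[[0,0,0],-7],[[0,0,0],-7],[[0,0,0],0]]}}

```text
time: 19.63
tool_pos: [0.5313, 0.0249, 0.3]
tcp_rot: [-1.463, -2.233, -0.474]
wrist_force: [-0.2, 0.4, -0.9]
width: 0.601
```

```bash
cat >> st.py <<'E'
A=np.array([ex,ey,[0,0,1]])@M; print('axes in base',A.round(3).tolist())
E
python3 st.py; python3 mv.py b 0 2 203;python3 -c "
from workcell import bot
import cv2
cv2.imwrite('pics/w7.png',bot.read_camera('wrist')[:,:,::-1])"
```

```text
t 19.63 q [-0.289  0.126  1.737  0.448  1.613 -0.757] p [0.5313 0.0249 0.3   ] F [-0.2  0.4 -0.9] w 0.601
[[-0.353, 0.921, -0.163], [0.775, 0.386, 0.5], [0.524, 0.05, -0.85]]
tool z in base: x 0.524 y -0.050 z -0.850
tcp in base mm [-58.2  10.  300. ]
axes in base [[0.852, -0.015, 0.524], [0.014, -0.999, -0.05], [0.524, 0.05, -0.85]]
target [0.5154 0.0814 0.203 ] delta tool [ -1.3   2.2 113.3] rows 3 each [-0.4  0.7 37.8]
```

View pics/w7.png

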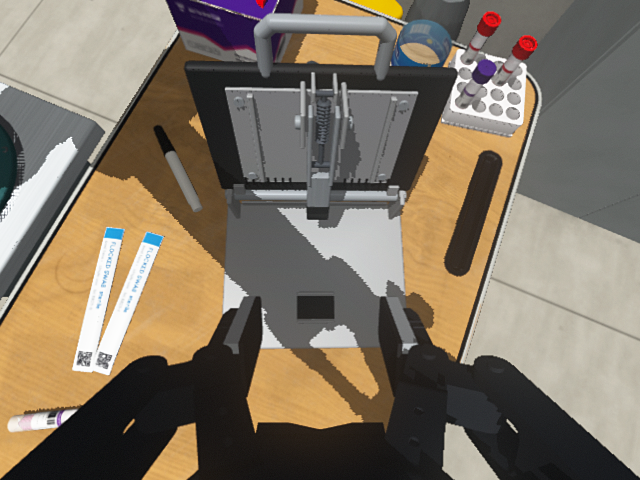

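```bash
python3 - <<'E'
from h import *
from workcell import bot
i=bot.camera_info("wrist");b=[0.5172,0.0822,1.982]
P=np.array([[92.8,0,205.4],[72.4,0,134.3],[65.3,0,109.3],[62.2,0,98.7],[57,0,80.4],[-43.5,0,12],[140,0,254],[57,12,80.4],[57,-12,80.4],[-92.5,115,10],[-92.5,-115,10]])/1000
print(np.c_[P*1000,proj(i,base2w(b,P)).round(1)])
im=cv2.imread("pics/w7.png")[50:240,240:400]
cv2.imwrite("pics/w7c.png",cv2.resize(im,None,fx=3.1,fy=3.1,interpolation=cv2.INTER_CUBIC))
E
```

```text
[[  92.8    0.   205.4  324.1  121.6]
 [  72.4    0.   134.3  320.4  179.9]
 [  65.3    0.   109.3  319.4  195.6]
 [  62.2    0.    98.7  319.   201.8]
 [  57.     0.    80.4  318.3  211.7]
 [ -43.5    0.    12.   317.5  306.2]
 [ 140.     0.   254.   326.6   23.9]
 [  57.    12.    80.4  307.6  211.7]
 [  57.   -12.    80.4  329.1  211.7]
 [ -92.5  115.    10.   222.1  349.3]
 [ -92.5 -115.    10.   411.6  345.1]]
```

View pics/w7c.png

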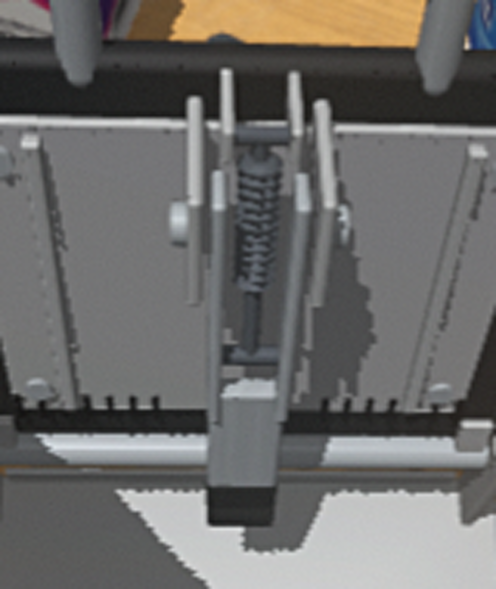

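```bash
python3 mv.py b 68 0 93
```

```text
target [0.49   0.1445 0.093 ] delta tool [ -1.   -2.5 242.8] rows 7 each [-0.1 -0.4 34.7]
```

Emit:
{"method": "drive_tool", "body": {"steps": [[[0,0,38],0],[[0,0,38],0],[[0,-1,38],0],[[0,-1,38],0],[[0,0,38],0],[[0,0,0],0]], "jaw": 0.5}}

```text
time: 20.18
tool_pos: [0.4927, 0.1214, 0.1325]
tcp_rot: [-1.466, -2.22, -0.463]
wrist_force: [-1.3, 0.2, -0.1]
width: 0.501
```

```bash
python3 st.py; python3 mv.py b 68 0 93;python3 -c "
from workcell import bot
import cv2
cv2.imwrite('pics/w8.png',bot.read_camera('wrist')[:,:,::-1])"
```

```text
t 20.18 q [-0.14   0.184  2.002  0.515  1.275 -0.777] p [0.4927 0.1214 0.1325] F [-1.3  0.2 -0.1] w 0.501
[[-0.343, 0.923, -0.174], [0.777, 0.383, 0.5], [0.528, 0.037, -0.848]]
tool z in base: x 0.528 y -0.041 z -0.848
tcp in base mm [ 45.7   6.7 132.5]
axes in base [[0.849, -0.018, 0.528], [0.004, -0.999, -0.041], [0.528, 0.037, -0.848]]
target [0.49   0.1445 0.093 ] delta tool [-2.   4.9 45.5] rows 2 each [-1.   2.4 22.8]
```

View pics/w8.png

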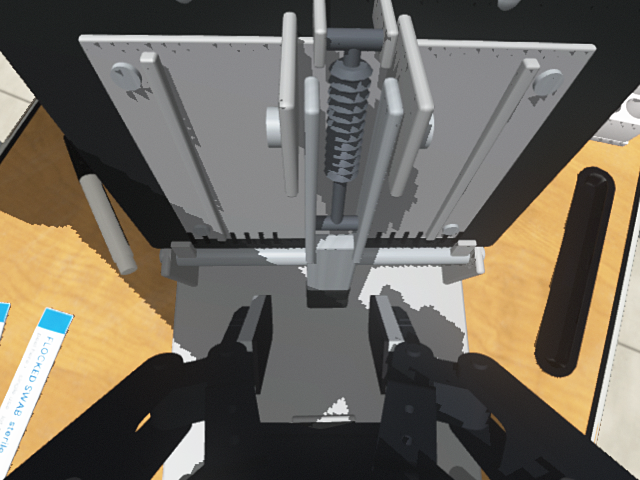

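Emit:
{"method": "drive_tool", "body": {"steps": [[[-1,3,15],0],[[-1,2,15],0],[[0,0,0],0]]}}

```text
time: 20.48
tool_pos: [0.5007, 0.1341, 0.1127]
tcp_rot: [-1.469, -2.231, -0.474]
wrist_force: [-2.2, -0.9, 0.4]
width: 0.503
```

```bash
python3 st.py; python3 mv.py b 68 0 93;python3 -c "
from workcell import bot
import cv2
cv2.imwrite('pics/w9.png',bot.read_camera('wrist')[:,:,::-1])"
```

```text
t 20.48 q [-0.116  0.212  2.009  0.533  1.222 -0.785] p [0.5007 0.1341 0.1127] F [-2.2 -0.9  0.4] w 0.503
[[-0.349, 0.923, -0.161], [0.778, 0.382, 0.5], [0.523, 0.049, -0.851]]
tool z in base: x 0.522 y -0.052 z -0.851
tcp in base mm [ 54.2  -5.6 112.7]
axes in base [[0.853, -0.019, 0.522], [0.009, -0.999, -0.052], [0.523, 0.049, -0.851]]
target [0.49   0.1445 0.093 ] delta tool [ 1.6 -6.8 23.7] rows 1 each [ 1.6 -6.8 23.7]
```

View pics/w9.png

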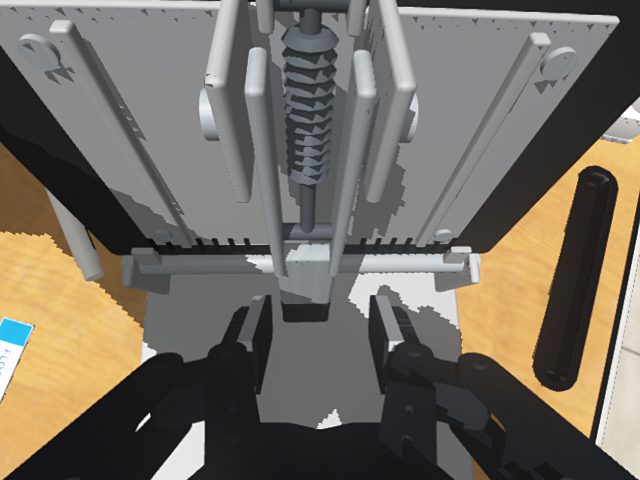

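Emit:
{"method": "drive_tool", "body": {"steps": [[[1,-6,0],0],[[0,-1,10],0],[[0,0,0],0],[[0,0,0],0]]}}

```text
time: 20.87
tool_pos: [0.4922, 0.1368, 0.1049]
tcp_rot: [-1.469, -2.233, -0.476]
wrist_force: [0.0, -0.1, 0.5]
width: 0.498
```

```bash
python3 st.py; python3 mv.py b 68 0 93;python3 -c "
from workcell import bot
import cv2
cv2.imwrite('pics/w10.png',bot.read_camera('wrist')[:,:,::-1])"
```

```text
t 20.87 q [-0.113  0.206  2.033  0.538  1.203 -0.794] p [0.4922 0.1368 0.1049] F [ 0.  -0.1  0.5] w 0.498
[[-0.351, 0.923, -0.16], [0.777, 0.382, 0.5], [0.522, 0.051, -0.851]]
tool z in base: x 0.522 y -0.053 z -0.851
tcp in base mm [ 60.1   1.  104.9]
axes in base [[0.853, -0.019, 0.522], [0.011, -0.999, -0.053], [0.522, 0.051, -0.851]]
target [0.49   0.1445 0.093 ] delta tool [ 0.5  0.3 14.3] rows 1 each [ 0.5  0.3 14.3]
```

View pics/w10.png

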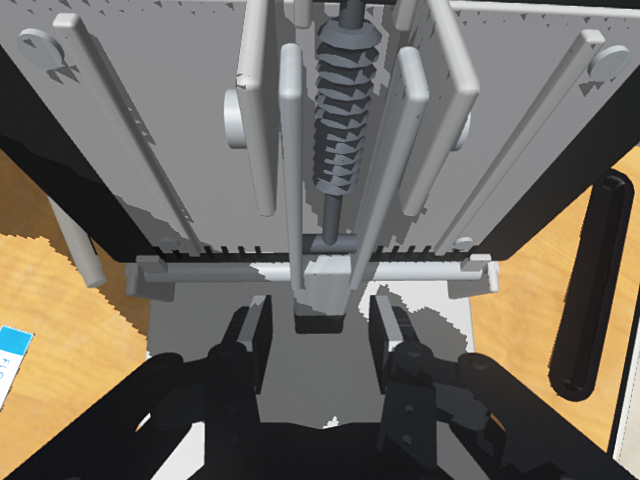

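Emit:
{"method": "drive_tool", "body": {"steps": [[[-1,0,8],0],[[-1,0,7],0],[[0,0,0],0],[[0,0,0],0]]}}

```text
time: 21.25
tool_pos: [0.49, 0.1433, 0.0901]
tcp_rot: [-1.467, -2.232, -0.474]
wrist_force: [-0.7, -0.6, -0.0]
width: 0.506
```

```bash
python3 st.py; python3 mv.py b 68 0 93;python3 -c "
from workcell import bot
import cv2
cv2.imwrite('pics/w11.png',bot.read_camera('wrist')[:,:,::-1])"
```

```text
t 21.25 q [-0.101  0.224  2.045  0.548  1.175 -0.802] p [0.49   0.1433 0.0901] F [-0.7 -0.6 -0. ] w 0.506
[[-0.351, 0.922, -0.161], [0.777, 0.383, 0.5], [0.523, 0.05, -0.851]]
tool z in base: x 0.523 y -0.052 z -0.851
tcp in base mm [66.8  0.5 90.1]
axes in base [[0.852, -0.018, 0.523], [0.011, -0.999, -0.052], [0.523, 0.05, -0.851]]
target [0.49   0.1445 0.093 ] delta tool [ 2.5  0.7 -1.8] rows 1 each [ 2.5  0.7 -1.8]
```

View pics/w11.png

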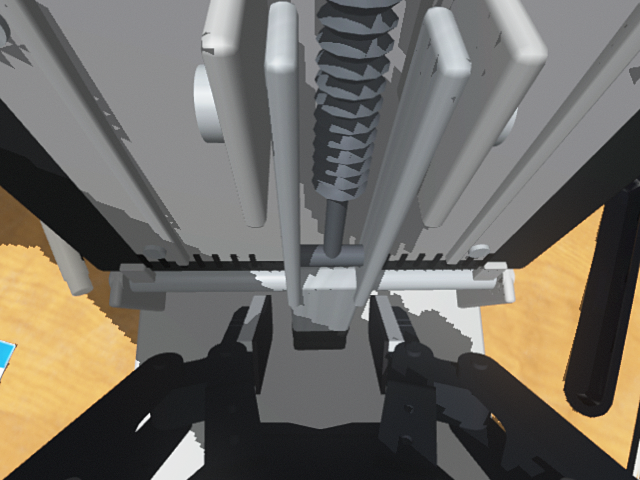

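```bash
python3 - <<'E'
from h import *
from workcell import bot
i=bot.camera_info("wrist");b=[0.5172,0.0822,1.982]
s=bot.read_state();M=R.from_rotvec(s['tcp_rot']).as_matrix()
p=s['tool_pos']
for k in (0,19,38): print('tcp back',k,[proj(i,p-M[:,2]*k/1000+M[:,0]*w/1000).round(1).tolist() for w in (-11,0,11)])
th=1.85;H=np.array([85,62]);u=np.array([-np.cos(th),np.sin(th)]);n=np.array([-np.sin(th),-np.cos(th)])
for off in (28,32,36):
  for r in (74,100,111,138):
    q=H+(140-r)*u+off*n; P=base2w(b,np.array([[q[0],0,q[1]]])/1000)
    print(off,r,proj(i,P).round(1).tolist(), (M.T@(P[0]-p)*1000).round(1))
E
```

```text
tcp back 0 [[[321.4, 330.1]], [[321.5, 308.7]], [[321.5, 286.3]]]
tcp back 19 [[[321.5, 355.8]], [[321.6, 332.4]], [[321.6, 307.8]]]
tcp back 38 [[[321.7, 388.8]], [[321.7, 363.0]], [[321.8, 335.7]]]
28 74 [[328.3, 274.4]] [ 30.5   2.2 -31.3]
28 100 [[324.2, 300.5]] [ 11.4   1.1 -13.7]
28 111 [[322.9, 309.3]] [ 3.3  0.6 -6.3]
28 138 [[320.1, 326.7]] [-16.6  -0.6  11.9]
32 74 [[328.8, 285.5]] [ 27.8   2.3 -34.2]
32 100 [[324.6, 310.2]] [  8.7   1.2 -16.7]
32 111 [[323.2, 318.4]] [ 0.6  0.7 -9.3]
32 138 [[320.4, 334.8]] [-19.3  -0.5   8.9]
36 74 [[329.3, 296.9]] [ 25.1   2.4 -37.2]
36 100 [[324.9, 320.1]] [  6.    1.3 -19.6]
36 111 [[323.5, 327.8]] [ -2.1   0.8 -12.2]
36 138 [[320.6, 343.1]] [-22.   -0.4   6. ]
```

Emit:
{"method": "drive_tool", "body": {"steps": [[[0,0,0],0],[[0,0,0],0],[[0,0,0],0],[[0,0,0],0]], "jaw": 0.0, "force": 45}}

```text
time: 21.63
tool_pos: [0.4907, 0.1428, 0.0912]
tcp_rot: [-1.468, -2.233, -0.475]
wrist_force: [-0.1, -2.1, 3.0]
width: 0.269
```

```bash
python3 st.py; python3 -c "
from workcell import bot
import cv2
cv2.imwrite('pics/w12.png',bot.read_camera('wrist')[:,:,::-1])"; cat > leg.py <<'E'
from h import *
from workcell import bot
import sys
s=bot.read_state(); M=R.from_rotvec(s['tcp_rot']).as_matrix()
b=[0.5172,0.0822,1.982]; ex=np.array([np.cos(b[2]),np.sin(b[2]),0])
t0,t1,n,r=float(sys.argv[1]),float(sys.argv[2]),int(sys.argv[3]),float(sys.argv[4])
th=1.85;u=-np.cos(th)*ex+[0,0,np.sin(th)];nn=-np.sin(th)*ex+[0,0,-np.cos(th)]
P=np.array([r*(-u*np.cos(l)+nn*np.sin(l)) for l in np.linspace(t0,t1,n+1)])
acc=np.zeros(3)
for k in range(n):
    d=(M.T@(P[k+1]-P[0])-acc).round(0); acc+=d; print([d.astype(int).tolist(),0],end=', ')
print()
E
python3 leg.py 0 0.78 16 106
```

```text
t 21.63 q [-0.102  0.222  2.044  0.548  1.176 -0.802] p [0.4907 0.1428 0.0912] F [-0.1 -2.1  3. ] w 0.269
[[-0.351, 0.923, -0.16], [0.777, 0.382, 0.5], [0.522, 0.051, -0.851]]
tool z in base: x 0.522 y -0.053 z -0.851
tcp in base mm [66.1  0.1 91.2]
axes in base [[0.853, -0.018, 0.522], [0.011, -0.999, -0.053], [0.522, 0.051, -0.851]]
[[-3, 0, -4], 0], [[-4, 0, -4], 0], [[-3, 1, -4], 0], [[-2, 0, -4], 0], [[-3, 0, -5], 0], [[-2, 0, -5], 0], [[-2, 0, -4], 0], [[-2, 1, -5], 0], [[-2, 0, -5], 0], [[-1, 0, -5], 0], [[-2, 0, -5], 0], [[-1, 1, -5], 0], [[0, 0, -5], 0], [[-1, 0, -5], 0], [[0, 0, -5], 0], [[0, 1, -6], 0],
```

View pics/w12.png

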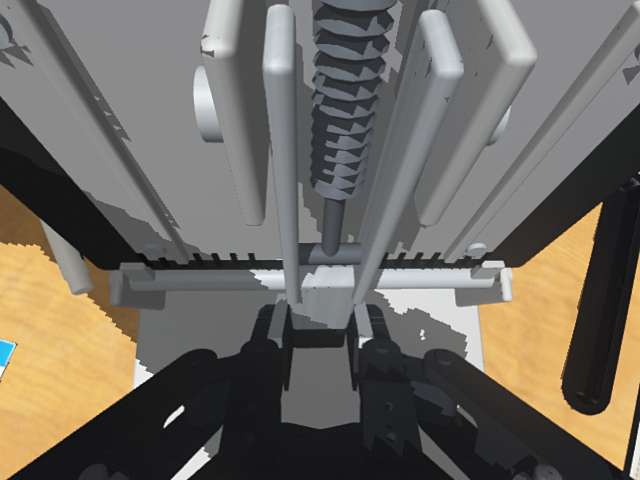

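Emit:
{"method": "drive_tool", "body": {"steps": [[[-3,0,-4],0],[[-4,0,-4],0],[[-3,1,-4],0],[[-2,0,-4],0],[[-3,0,-5],0],[[-2,0,-5],0],[[0,0,0],0]]}}

```text
time: 22.27
tool_pos: [0.5018, 0.1166, 0.1043]
tcp_rot: [-1.468, -2.233, -0.475]
wrist_force: [-0.9, 3.6, -4.6]
width: 0.262
```

```bash
python3 st.py; python3 -c "
from workcell import bot
import cv2
cv2.imwrite('pics/w13.png',bot.read_camera('wrist')[:,:,::-1])"
```

```text
t 22.27 q [-0.146  0.227  2.009  0.525  1.221 -0.817] p [0.5018 0.1166 0.1043] F [-0.9  3.6 -4.6] w 0.262
[[-0.351, 0.923, -0.16], [0.777, 0.383, 0.499], [0.522, 0.051, -0.851]]
tool z in base: x 0.522 y -0.053 z -0.851
tcp in base mm [ 37.7   0.4 104.3]
axes in base [[0.853, -0.018, 0.522], [0.011, -0.999, -0.053], [0.522, 0.051, -0.851]]
```

View pics/w13.png

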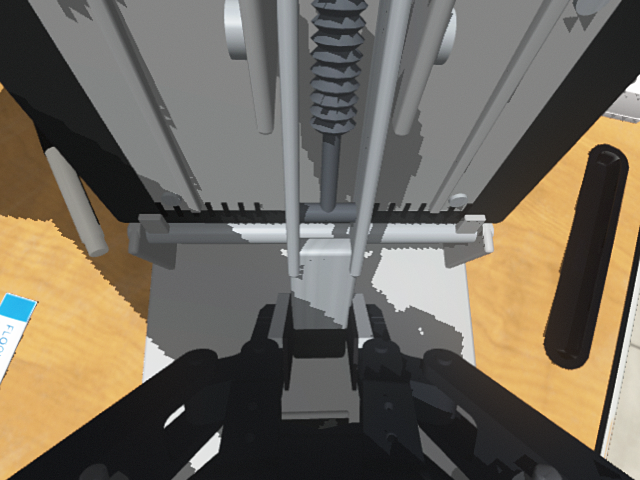

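Emit:
{"method": "drive_tool", "body": {"steps": [[[-2,0,-4],0],[[-2,1,-5],0],[[-2,0,-5],0],[[-1,0,-5],0],[[-2,0,-5],0],[[-1,1,-5],0],[[0,0,0],0]]}}

```text
time: 22.9
tool_pos: [0.5115, 0.0943, 0.1244]
tcp_rot: [-1.467, -2.234, -0.473]
wrist_force: [-5.1, -0.4, -2.6]
width: 0.261
```

```bash
python3 st.py
```

```text
t 22.9 q [-0.182  0.222  1.97   0.503  1.273 -0.82 ] p [0.5115 0.0943 0.1244] F [-5.1 -0.4 -2.6] w 0.261
[[-0.352, 0.922, -0.161], [0.778, 0.384, 0.498], [0.521, 0.05, -0.852]]
tool z in base: x 0.521 y -0.052 z -0.852
tcp in base mm [ 13.4   0.4 124.4]
axes in base [[0.853, -0.017, 0.521], [0.012, -0.999, -0.052], [0.521, 0.05, -0.852]]
```

Leg at about 0.58; go on to ~0.80.

Emit:
{"method": "drive_tool", "body": {"steps": [[[0,0,-5],0],[[-1,0,-5],0],[[0,0,-5],0],[[0,1,-6],0],[[0,0,-2],0],[[0,0,0],0]]}}

```text
time: 23.4
tool_pos: [0.5165, 0.0826, 0.1438]
tcp_rot: [-1.467, -2.234, -0.474]
wrist_force: [-6.1, -2.9, -1.5]
width: 0.265
```

```bash
python3 st.py; python3 -c "
from workcell import bot
import cv2
cv2.imwrite('pics/w14.png',bot.read_camera('wrist')[:,:,::-1])"
```

```text
t 23.4 q [-0.2    0.21   1.943  0.491  1.314 -0.815] p [0.5165 0.0826 0.1438] F [-6.1 -2.9 -1.5] w 0.265
[[-0.352, 0.922, -0.161], [0.777, 0.384, 0.498], [0.521, 0.051, -0.852]]
tool z in base: x 0.521 y -0.052 z -0.852
tcp in base mm [  0.7   0.5 143.8]
axes in base [[0.853, -0.016, 0.521], [0.012, -0.999, -0.052], [0.521, 0.051, -0.852]]
```

View pics/w14.png

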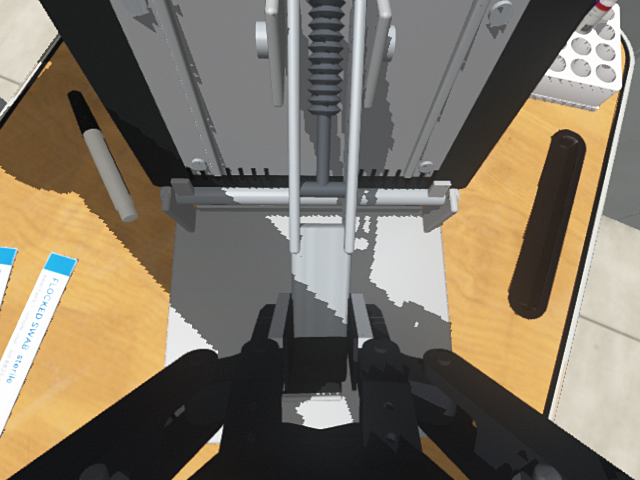

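Emit:
{"method": "drive_tool", "body": {"steps": [[[0,0,0],0],[[0,0,0],0],[[0,0,0],0]], "jaw": 0.5}}

```text
time: 23.7
tool_pos: [0.5188, 0.0837, 0.1444]
tcp_rot: [-1.469, -2.235, -0.48]
wrist_force: [-0.0, -0.2, -0.1]
width: 0.498
```

```bash
python3 st.py; python3 -c "
from workcell import bot
import cv2
cv2.imwrite('pics/w15.png',bot.read_camera('wrist')[:,:,::-1])"
```

```text
t 23.7 q [-0.199  0.21   1.941  0.495  1.311 -0.815] p [0.5188 0.0837 0.1444] F [-0.  -0.2 -0.1] w 0.498
[[-0.353, 0.923, -0.156], [0.777, 0.382, 0.5], [0.521, 0.055, -0.852]]
tool z in base: x 0.521 y -0.057 z -0.852
tcp in base mm [  0.7  -2.1 144.4]
axes in base [[0.854, -0.019, 0.521], [0.013, -0.998, -0.057], [0.521, 0.055, -0.852]]
```

View pics/w15.png

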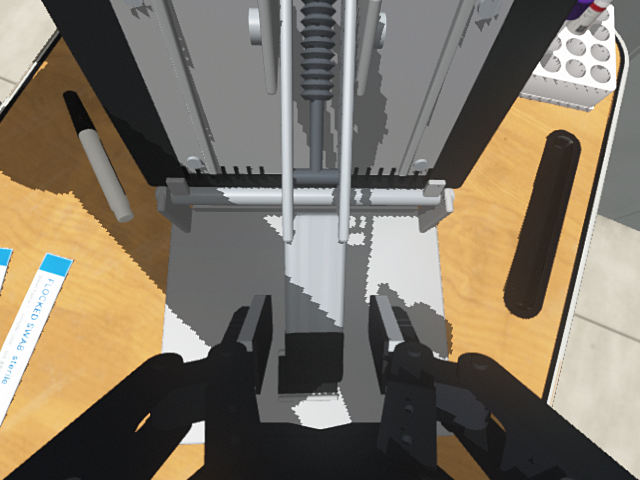

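Emit:
{"method": "drive_tool", "body": {"steps": [[[0,0,-20],0],[[0,0,-40],0],[[0,0,-40],0],[[0,0,-40],0],[[0,0,-20],0],[[0,0,0],0]]}}

```text
time: 24.25
tool_pos: [0.5465, 0.0014, 0.2852]
tcp_rot: [-1.473, -2.242, -0.483]
wrist_force: [0.8, 0.5, 0.4]
width: 0.495
```

```bash
python3 st.py; python3 - <<'E'
from h import *
from workcell import bot
i=bot.camera_info("wrist");b=[0.5172,0.0822,1.982]
im=bot.read_camera('wrist')[:,:,::-1]; cv2.imwrite('pics/w16.png',im)
th=1.85;H=np.array([85,62]);u=np.array([-np.cos(th),np.sin(th)]);n=np.array([-np.sin(th),-np.cos(th)])
for l in (.7,.8):
  d=-u*np.cos(l)+n*np.sin(l); m=n*np.cos(l)+u*np.sin(l) # outward/up side of leg
  for r,o in ((111,4),(130,8),(74,4)):
    q=H+140*u+32*n+r*d+o*m
    print(l,r,proj(i,base2w(b,np.array([[q[0],0,q[1]]])/1000)).round(1))
q=H+200*u;print('bar',q,proj(i,base2w(b,np.array([[q[0],0,q[1]]])/1000)))
E
```

```text
t 24.25 q [-0.319  0.163  1.719  0.44   1.592 -0.793] p [0.5465 0.0014 0.2852] F [0.8 0.5 0.4] w 0.495
[[-0.356, 0.923, -0.149], [0.779, 0.381, 0.498], [0.516, 0.061, -0.855]]
tool z in base: x 0.516 y -0.063 z -0.855
tcp in base mm [-85.8   5.5 285.2]
axes in base [[0.857, -0.02, 0.516], [0.015, -0.998, -0.063], [0.516, 0.061, -0.855]]
0.7 111 [[315.7 215.7]]
0.7 130 [[315.7 237.7]]
0.7 74 [[316.3 173.4]]
0.8 111 [[316.4 218.5]]
0.8 130 [[316.4 241.5]]
0.8 74 [[316.8 174.2]]
bar [140.11804936 254.2550406 ] [[320.04201629 -30.61556666]]
```

View pics/w16.png

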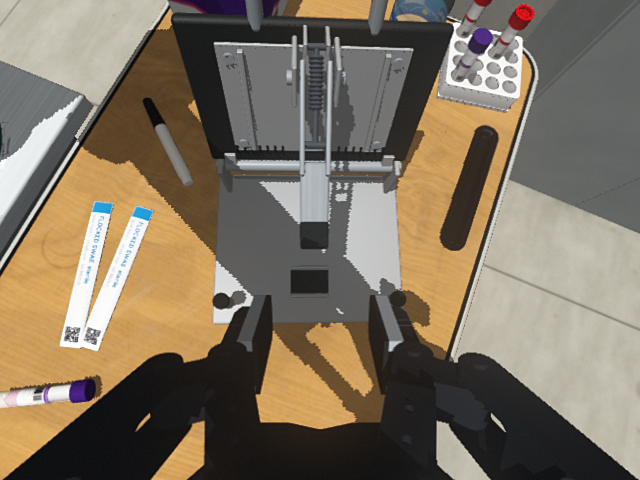

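Emit:
{"method": "drive_tool", "body": {"steps": [[[0,0,-10],7],[[0,0,-10],7],[[0,0,-10],7],[[0,0,0],7],[[0,0,0],7],[[0,0,0],7],[[0,0,0],7],[[0,0,0],7]], "jaw": 0.26}}

```text
time: 24.97
tool_pos: [0.5464, -0.0101, 0.3031]
tcp_rot: [-2.279, -1.238, -0.136]
wrist_force: [0.3, 0.1, 0.1]
width: 0.259
```

Emit:
{"method": "drive_tool", "body": {"steps": [[[0,0,0],7],[[0,0,0],7],[[0,0,0],7],[[0,0,0],7],[[0,0,0],7],[[0,0,0],0]]}}

```text
time: 25.47
tool_pos: [0.5464, -0.0102, 0.3031]
tcp_rot: [-2.542, -0.499, 0.088]
wrist_force: [0.8, -0.1, 0.2]
width: 0.256
```

```bash
python3 st.py; python3 mv.py b 91 5 335
```

```text
t 25.47 q [-0.336  0.169  1.682  0.434  1.642  0.801] p [ 0.5464 -0.0102  0.3031] F [ 0.8 -0.1  0.2] w 0.256
[[0.929, 0.332, -0.162], [0.367, -0.784, 0.501], [0.039, -0.525, -0.85]]
tool z in base: x 0.524 y -0.052 z -0.850
tcp in base mm [-96.4  10.1 303.1]
axes in base [[-0.035, -0.851, 0.524], [-0.999, 0.009, -0.052], [0.039, -0.525, -0.85]]
target [0.4762 0.1636 0.335 ] delta tool [  -0.2 -176.3   71.2] rows 5 each [ -0.  -35.3  14.2]
```

Emit:
{"method": "drive_tool", "body": {"steps": [[[0,-35,14],0],[[0,-35,14],0],[[0,-35,14],0],[[0,-35,14],0],[[0,-36,14],0],[[0,0,0],0],[[0,0,0],0]]}}

```text
time: 26.05
tool_pos: [0.4756, 0.1636, 0.337]
tcp_rot: [-2.541, -0.511, 0.083]
wrist_force: [0.5, -1.2, -0.7]
width: 0.257
```

```bash
python3 st.py; python3 mv.py b 148 -1 242; python3 - <<'E'
from h import *
from workcell import bot
i=bot.camera_info("wrist");b=[0.5172,0.0822,1.982]
cv2.imwrite('pics/w17.png',bot.read_camera('wrist')[:,:,::-1])
print(proj(i,base2w(b,np.array([[140,0,254],[140,46,254],[140,-46,254]])/1000)).round(1))
E
```

```text
t 26.05 q [-0.066 -0.039  1.84   0.509  1.565  1.047] p [0.4756 0.1636 0.337 ] F [ 0.5 -1.2 -0.7] w 0.257
[[0.926, 0.341, -0.161], [0.375, -0.781, 0.499], [0.044, -0.523, -0.851]]
tool z in base: x 0.522 y -0.052 z -0.851
tcp in base mm [ 91.2   5.6 337. ]
axes in base [[-0.027, -0.853, 0.522], [-0.999, -0.001, -0.052], [0.044, -0.523, -0.851]]
target [0.459  0.2183 0.242 ] delta tool [  0.9   1.2 110.8] rows 3 each [ 0.3  0.4 36.9]
[[321.4 239.5]
 [321.3 299.8]
 [321.5 173. ]]
```

View pics/w17.png

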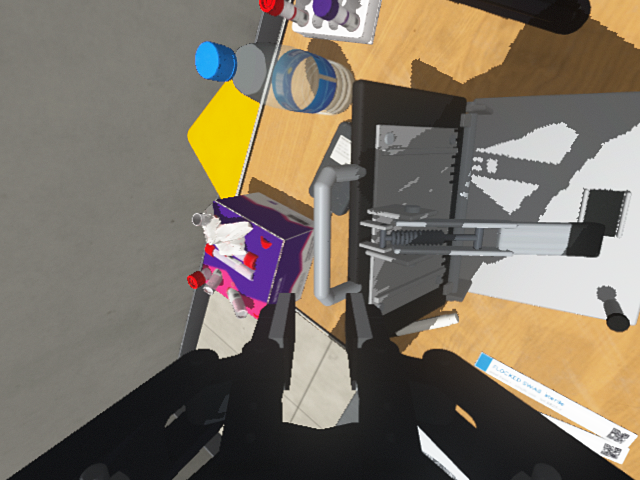

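Emit:
{"method": "drive_tool", "body": {"steps": [[[0,0,30],0],[[0,0,30],0],[[0,0,25],0],[[0,1,15],0],[[0,0,11],0],[[0,0,0],0],[[0,0,0],0]]}}

```text
time: 26.68
tool_pos: [0.4598, 0.2159, 0.2415]
tcp_rot: [-2.543, -0.502, 0.085]
wrist_force: [-0.9, -1.0, -0.0]
width: 0.261
```

```bash
python3 st.py; python3 mv.py b 148 -1 242; python3 - <<'E'
from h import *
from workcell import bot
cv2.imwrite('pics/w18.png',bot.read_camera('wrist')[:,:,::-1])
E
```

```text
t 26.68 q [ 0.033 -0.005  1.984  0.542  1.363  1.045] p [0.4598 0.2159 0.2415] F [-0.9 -1.  -0. ] w 0.261
[[0.929, 0.335, -0.16], [0.369, -0.784, 0.5], [0.041, -0.523, -0.851]]
tool z in base: x 0.522 y -0.053 z -0.851
tcp in base mm [145.5  -0.8 241.5]
axes in base [[-0.033, -0.852, 0.522], [-0.999, 0.006, -0.053], [0.041, -0.523, -0.851]]
target [0.459  0.2183 0.242 ] delta tool [ 0.2 -2.4  0.9] rows 1 each [ 0.2 -2.4  0.9]
```

View pics/w18.png

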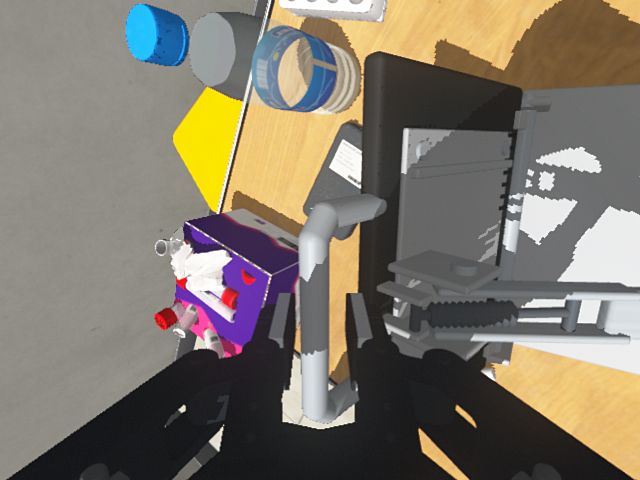

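Emit:
{"method": "drive_tool", "body": {"steps": [[[0,-2,0],0],[[0,0,0],0],[[0,0,0],0],[[0,0,0],0]], "jaw": 0.0, "force": 40}}

```text
time: 27.07
tool_pos: [0.4601, 0.2174, 0.2442]
tcp_rot: [-2.544, -0.503, 0.08]
wrist_force: [1.5, -4.1, 2.8]
width: 0.12
```

```bash
python3 st.py; python3 arc.py 1.85 0.86 20
```

```text
t 27.07 q [ 0.037 -0.009  1.982  0.542  1.362  1.05 ] p [0.4601 0.2174 0.2442] F [ 1.5 -4.1  2.8] w 0.12
[[0.929, 0.336, -0.157], [0.368, -0.784, 0.499], [0.045, -0.521, -0.852]]
tool z in base: x 0.520 y -0.056 z -0.852
tcp in base mm [146.7  -1.7 244.2]
axes in base [[-0.034, -0.853, 0.52], [-0.998, 0.005, -0.056], [0.045, -0.521, -0.852]]
[[0, 7, -7], 0], [[1, 7, -7], 0], [[0, 8, -6], 0], [[1, 8, -6], 0], [[0, 8, -6], 0], [[0, 8, -5], 0], [[1, 9, -5], 0], [[0, 9, -4], 0], [[0, 9, -4], 0], [[0, 9, -4], 0], [[1, 9, -3], 0], [[0, 10, -2], 0], [[0, 10, -2], 0], [[0, 9, -2], 0], [[0, 10, -1], 0], [[0, 10, 0], 0], [[0, 10, 0], 0], [[0, 10, 0], 0], [[0, 10, 1], 0], [[0, 10, 1], 0],
```

Emit:
{"method": "drive_tool", "body": {"steps": [[[0,7,-7],0],[[1,7,-7],0],[[0,8,-6],0],[[1,8,-6],0],[[0,8,-6],0],[[0,8,-5],0],[[1,9,-5],0],[[0,9,-4],0]]}}

```text
time: 27.73
tool_pos: [0.4911, 0.1453, 0.2513]
tcp_rot: [-2.541, -0.504, 0.082]
wrist_force: [-0.8, -1.4, 10.2]
width: 0.118
```

```bash
python3 st.py
```

```text
t 27.73 q [-0.098  0.046  1.915  0.509  1.44   0.946] p [0.4911 0.1453 0.2513] F [-0.8 -1.4 10.2] w 0.118
[[0.928, 0.336, -0.159], [0.369, -0.783, 0.501], [0.044, -0.524, -0.851]]
tool z in base: x 0.523 y -0.055 z -0.851
tcp in base mm [ 68.3  -1.3 251.3]
axes in base [[-0.032, -0.852, 0.523], [-0.998, 0.004, -0.055], [0.044, -0.524, -0.851]]
```

Emit:
{"method": "drive_tool", "body": {"steps": [[[0,9,-4],0],[[0,9,-4],0],[[1,9,-3],0],[[0,10,-2],0],[[0,10,-2],0],[[0,9,-2],0],[[0,10,-1],0],[[0,0,0],0]]}}

```text
time: 28.4
tool_pos: [0.5178, 0.083, 0.2292]
tcp_rot: [-2.545, -0.501, 0.082]
wrist_force: [2.2, -3.0, 4.7]
width: 0.124
```

```bash
python3 st.py;  python3 - <<'E'
from h import *
from workcell import bot
cv2.imwrite('pics/s3.png',bot.read_camera('scene')[200:350,230:400,::-1].repeat(4,0).repeat(4,1))
E
```

```text
t 28.4 q [-0.199  0.125  1.87   0.478  1.45   0.851] p [0.5178 0.083  0.2292] F [ 2.2 -3.   4.7] w 0.124
[[0.929, 0.334, -0.158], [0.367, -0.786, 0.498], [0.043, -0.521, -0.853]]
tool z in base: x 0.519 y -0.055 z -0.853
tcp in base mm [  0.5  -0.9 229.2]
axes in base [[-0.035, -0.854, 0.519], [-0.998, 0.007, -0.055], [0.043, -0.521, -0.853]]
```

View pics/s3.png

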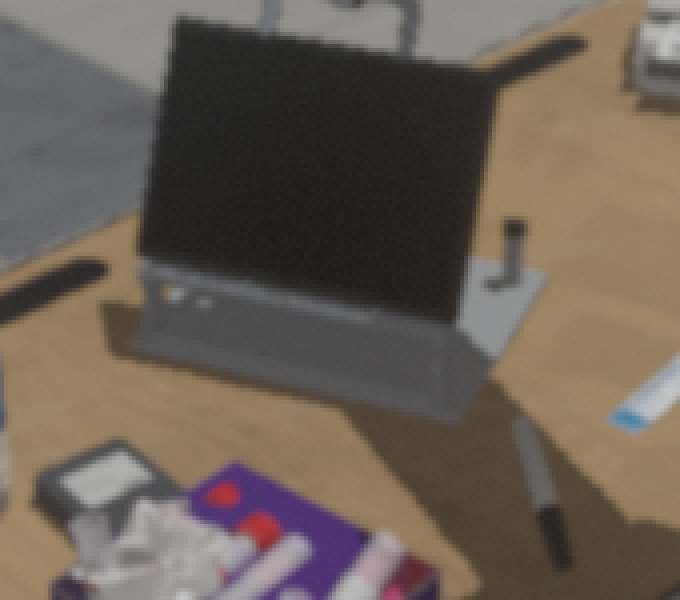

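Emit:
{"method": "drive_tool", "body": {"steps": [[[0,7,0],0],[[0,7,0],0],[[0,7,0],0],[[0,6,0],0],[[0,5,1],0],[[0,4,0],0],[[0,0,0],0]]}}

```text
time: 29.03
tool_pos: [0.5294, 0.0562, 0.2097]
tcp_rot: [-2.545, -0.502, 0.082]
wrist_force: [2.9, -4.6, 4.2]
width: 0.119
```

```bash
python3 st.py
```

```text
t 29.03 q [-0.24   0.172  1.854  0.467  1.44   0.803] p [0.5294 0.0562 0.2097] F [ 2.9 -4.6  4.2] w 0.119
[[0.929, 0.335, -0.158], [0.368, -0.785, 0.498], [0.043, -0.521, -0.853]]
tool z in base: x 0.520 y -0.054 z -0.853
tcp in base mm [-28.7  -0.8 209.7]
axes in base [[-0.034, -0.854, 0.52], [-0.998, 0.007, -0.054], [0.043, -0.521, -0.853]]
```

Emit:
{"method": "drive_tool", "body": {"steps": [[[0,3,0],0],[[0,3,0],0],[[0,2,1],0],[[0,0,0],0],[[0,0,0],0]]}}

```text
time: 29.45
tool_pos: [0.5316, 0.051, 0.2049]
tcp_rot: [-2.545, -0.503, 0.082]
wrist_force: [5.1, -5.7, 3.8]
width: 0.116
```

```bash
python3 st.py
```

```text
t 29.45 q [-0.247  0.182  1.852  0.465  1.436  0.793] p [0.5316 0.051  0.2049] F [ 5.1 -5.7  3.8] w 0.116
[[0.929, 0.336, -0.158], [0.369, -0.785, 0.498], [0.043, -0.521, -0.852]]
tool z in base: x 0.520 y -0.054 z -0.852
tcp in base mm [-34.3  -0.8 204.9]
axes in base [[-0.033, -0.854, 0.52], [-0.999, 0.006, -0.054], [0.043, -0.521, -0.852]]
```

Emit:
{"method": "drive_tool", "body": {"steps": [[[0,2,0],0],[[0,2,0],0],[[0,0,0],0],[[0,0,0],0]]}}

```text
time: 29.78
tool_pos: [0.5321, 0.0498, 0.2038]
tcp_rot: [-2.54, -0.503, 0.084]
wrist_force: [2.0, 0.0, 6.6]
width: 0.123
```

```bash
python3 st.py;  python3 - <<'E'
from h import *
from workcell import bot
cv2.imwrite('pics/s4.png',bot.read_camera('wrist')[:,:,::-1])
E
```

```text
t 29.78 q [-0.25   0.187  1.85   0.467  1.438  0.788] p [0.5321 0.0498 0.2038] F [2.  0.  6.6] w 0.123
[[0.928, 0.335, -0.16], [0.369, -0.782, 0.502], [0.043, -0.525, -0.85]]
tool z in base: x 0.524 y -0.054 z -0.850
tcp in base mm [-35.7  -0.7 203.8]
axes in base [[-0.033, -0.851, 0.524], [-0.999, 0.005, -0.054], [0.043, -0.525, -0.85]]
```

View pics/s4.png

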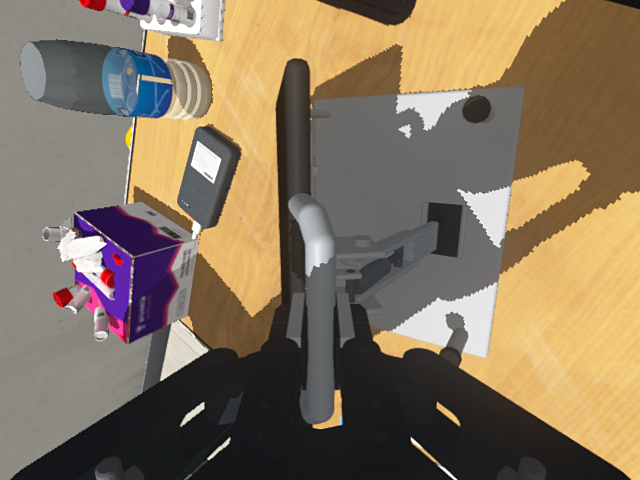

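Emit:
{"method": "drive_tool", "body": {"steps": [[[0,2,0],0],[[0,2,0],0],[[0,0,0],0],[[0,0,0],0]]}}

```text
time: 30.17
tool_pos: [0.5322, 0.0495, 0.2035]
tcp_rot: [-2.533, -0.503, 0.086]
wrist_force: [-2.7, 6.3, 14.1]
width: 0.119
```

```bash
python3 st.py
```

```text
t 30.17 q [-0.253  0.191  1.848  0.47   1.443  0.783] p [0.5322 0.0495 0.2035] F [-2.7  6.3 14.1] w 0.119
[[0.928, 0.335, -0.163], [0.371, -0.778, 0.507], [0.043, -0.531, -0.847]]
tool z in base: x 0.530 y -0.053 z -0.847
tcp in base mm [-36.   -0.7 203.5]
axes in base [[-0.031, -0.848, 0.53], [-0.999, 0.004, -0.053], [0.043, -0.531, -0.847]]
```

Emit:
{"method": "drive_tool", "body": {"steps": [[[0,-4,0],0],[[0,0,0],0],[[0,0,0],0]]}}

```text
time: 30.42
tool_pos: [0.5321, 0.0498, 0.2038]
tcp_rot: [-2.541, -0.503, 0.083]
wrist_force: [0.8, -0.2, 6.8]
width: 0.122
```

Emit:
{"method": "drive_tool", "body": {"steps": [[[0,0,0],0],[[0,0,0],0],[[0,0,0],0]], "jaw": 0.25}}

```text
time: 30.67
tool_pos: [0.5309, 0.0492, 0.2017]
tcp_rot: [-2.542, -0.502, 0.088]
wrist_force: [0.0, 0.5, -0.6]
width: 0.251
```

```bash
python3 st.py;  python3 - <<'E'
from h import *
from workcell import bot
cv2.imwrite('pics/s5.png',bot.read_camera('wrist')[:,:,::-1])
E
```

```text
t 30.67 q [-0.25   0.188  1.852  0.464  1.437  0.788] p [0.5309 0.0492 0.2017] F [ 0.   0.5 -0.6] w 0.251
[[0.928, 0.334, -0.163], [0.37, -0.783, 0.5], [0.04, -0.524, -0.851]]
tool z in base: x 0.523 y -0.051 z -0.851
tcp in base mm [-35.7   0.6 201.7]
axes in base [[-0.032, -0.852, 0.523], [-0.999, 0.007, -0.051], [0.04, -0.524, -0.851]]
```

View pics/s5.png

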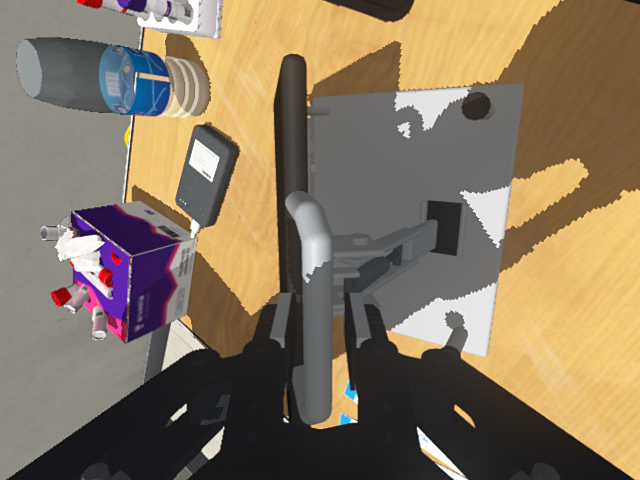

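Stands on its own. Retreat and look.

Emit:
{"method": "drive_tool", "body": {"steps": [[[0,0,-15],0],[[0,0,-30],0],[[0,0,-40],0],[[0,0,-40],0],[[0,20,-30],0],[[0,35,-20],0],[[0,40,-10],0],[[0,0,0],0]]}}

```text
time: 31.38
tool_pos: [0.5946, -0.1238, 0.3063]
tcp_rot: [-2.546, -0.495, 0.087]
wrist_force: [-0.5, 0.8, -1.1]
width: 0.25
```

```bash
python3 st.py;  python3 - <<'E'
from h import *
from workcell import bot
i=bot.camera_info('wrist')
im=bot.read_camera('wrist')[:,:,::-1].copy()
b=[0.5172,0.0822,1.982]
th=.88;H=np.array([85,62]);u=np.array([-np.cos(th),np.sin(th)]);n=np.array([-np.sin(th),-np.cos(th)])
bar=H+200*u;l=.8;toe=H+140*u+32*n+130*(-u*np.cos(l)+n*np.sin(l))
print('bar,toe model',bar,toe,proj(i,base2w(b,np.array([[bar[0],0,bar[1]],[toe[0],0,toe[1]],[-43.5,0,10]])/1000)))
cv2.imwrite('pics/s6.png',im)
cv2.imwrite('pics/t6.png',bot.read_camera('top')[:,:,::-1])
cv2.imwrite('pics/sc6.png',bot.read_camera('scene')[:,:,::-1])
E
```

```text
t 31.38 q [-0.463  0.327  1.48   0.389  1.728  0.707] p [ 0.5946 -0.1238  0.3063] F [-0.5  0.8 -1.1] w 0.25
[[0.93, 0.33, -0.16], [0.365, -0.787, 0.498], [0.038, -0.522, -0.852]]
tool z in base: x 0.521 y -0.052 z -0.852
tcp in base mm [-219.8   11.3  306.3]
axes in base [[-0.038, -0.853, 0.521], [-0.999, 0.012, -0.052], [0.038, -0.522, -0.852]]
bar,toe model [-42.43022884 216.14777578] [-43.0330821   20.28899015] [[202.55766654 212.98235886]
 [318.22827603 187.77397588]
 [322.49335422 186.92525058]]
```

View pics/s6.png

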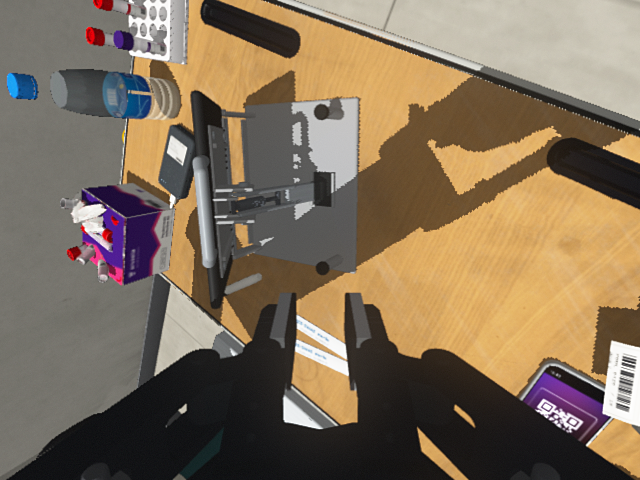

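View pics/t6.png

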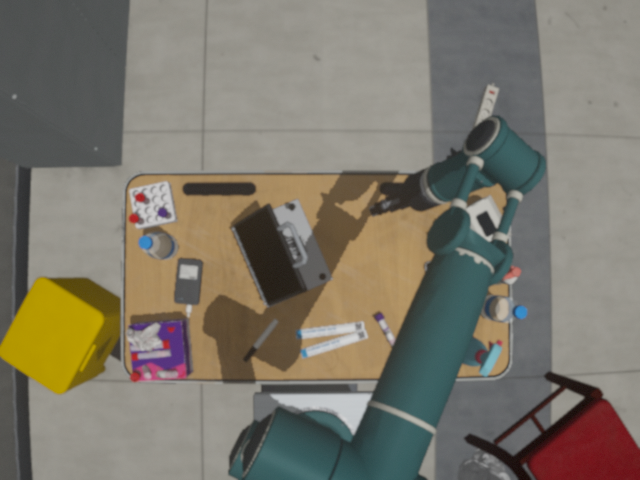

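View pics/sc6.png

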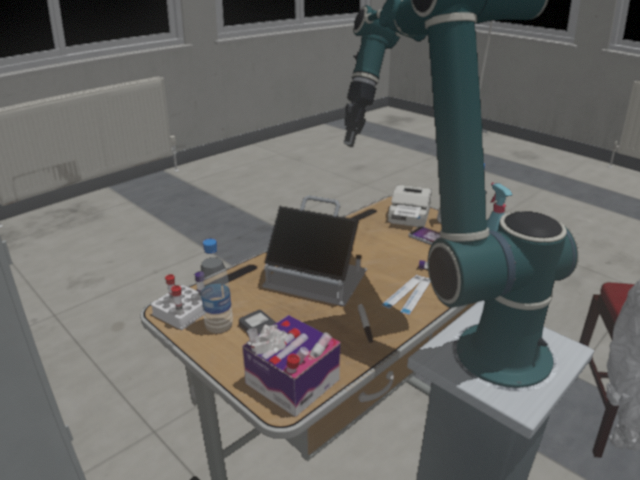

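```bash
python3 -c "
from workcell import bot
print(bot.finish_job())"
```

```text
the job is handed in; nothing more can be done
None
```

The sign-in screen is up: it stands on its locked leg facing the left end of the desk, and I handed the job in at about 31.5 s of the 72 s. The hand-in reports no verdict, so the checks below are my own.

**How it was done**
- **Tilting the tool:** The moves can only shift the tool and twist it about its own axis, but the leg needs a tilted approach. I leaned it about 32° by pushing the commanded pose just past the arm's reach, which put joint 3 at its range limits. I read at most 2.570 rad against its 2.57 limit, and no fault was reported.
- **Raising the screen:** I gripped the pull bar and swung the screen up to its stop. The gripper pose gave about 1.85 rad and the wrist force rose to about 20 N on contact.
- **Prop leg:** I pulled the leg out by its flat part and boot to about 0.80 rad and let go; it stayed out.
- **Lowering:** I brought the screen down at about 0.6 rad/s until the leg took the weight. Pushing a few millimetres further moved it less than 1 mm. Then I opened the gripper and backed away.

**Last checks**
- **Screen and leg:** In the last wrist picture the bar sits within 1 pixel of where it should be at 0.88 rad. The toe is on its seat, several pixels (roughly 5–10 mm) from the modelled spot. I read that off by eye, so the 8 mm limit is not strictly proven.
- **Bystanders:** The bottle is upright, and it and the power bank look unmoved in the top and scene pictures. The phone is hidden under the arm in the last top picture. It shows on the desk in the wrist and scene pictures, but I did not measure its position. The arm never went near it.
- **Gripper:** Wrist force is near zero; it touches nothing.
- **Disagreements:** My camera estimates of the stand's position differed by about 3–4 mm, and I went with the close-range wrist view. One tool-position reading taken in motion was about 7 mm out sideways, which I corrected before gripping the leg.

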